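Set washed moulds and spatulas to dry

TASK

Set the washed things to dry: lay every chocolate mould across both bars of the sloped draining rack, side by side with its long side running down the slope, and stand both spatulas in the steel cups, handle end down to the bottom. When all of them are in place, push the lever fully over to switch on the fan. Leave the small white pot, the amber jar and the loose steel beaker standing where they are.

Things in the scene. Friction and masses are not known exactly. Their poses are not given: they have to be found in the camera images.
- rack: Fixed draining rack, yaw varies: steel bars over a drip tray 170 x 330 x 35 mm. Origin: centre of the tray's underside; x points up the slope (level), y along the bars, z up. Two round bars, 10 mm thick, 320 mm long, run along y: axes at x=-50, z=70 and x=+50, z=102.5 mm, so what lies across both slopes 18 degrees (0.314 rad) down towards -x. Between them it is open down to the tray.
- rack_stop (a point): Middle of the thinner stop bar (8 mm thick, along y) at the rack's low side, x=-77, z=77 mm of the rack; it keeps moulds from sliding off. A mould centred at rack_seat clears it by about 2 mm.
- rack_seat (a point): Point at x=-1.5, y=0, z=91 mm of the rack: where the centre of a mould's underside lies when it is centred on the two bars at mid length of the rack. Up to four moulds fit side by side 80 mm apart (shifted by y=-120, -40, 40, 120 mm).
- cups: Fixed steel stand with two round utensil cups 120 mm apart on one foot (yaw varies). Origin on the table midway between the cups, z up, y from cup_b to cup_a. Each cup: outer diameter 68, inner diameter 62 mm, rim 80 mm above the table, inner floor 10 mm above the table.
- cup_a (a point): Centre of the inner floor of one cup, 10 mm above the table; the rim is 70 mm above this point.
- cup_b (a point): The same for the other cup.
- fan_switch (a joint): Toggle lever that switches the drying fan: 0 = off (leaning towards the -x of its base), 1.0 rad = on (fully over towards +x). It moves with about 0.06 N m of friction (under 1.5 N at the tip) and stays where it is left; below about 0.85 it is not on.
- fan_switch_tip (a point): Centre of the black ball (26 mm diameter) at the lever's end; the lever pivots 80 mm from here, on a horizontal axis 22 mm above the table. The ball's centre is 92 mm above the table when off, 102 mm at mid travel.
- fan_switch_base: Fixed block 70 x 50 x 25 mm under the lever, beside the rack; origin: centre of its underside; the lever swings from -x to +x of this frame.
- mould1: Grey plastic chocolate-bar mould, a flat rigid tray 140 x 46 x 22 mm, about 0.15 kg. Origin: centre of its underside; x along its length, y across, z up. Grip it across its 46 mm width. Two to four moulds are present, the others absent; all alike.
- mould2: Grey plastic chocolate-bar mould, a flat rigid tray 140 x 46 x 22 mm, about 0.15 kg. Origin: centre of its underside; x along its length, y across, z up. Grip it across its 46 mm width. Two to four moulds are present, the others absent; all alike.
- mould3: Grey plastic chocolate-bar mould, a flat rigid tray 140 x 46 x 22 mm, about 0.15 kg. Origin: centre of its underside; x along its length, y across, z up. Grip it across its 46 mm width. Two to four moulds are present, the others absent; all alike.
- mould4: Grey plastic chocolate-bar mould, a flat rigid tray 140 x 46 x 22 mm, about 0.15 kg. Origin: centre of its underside; x along its length, y across, z up. Grip it across its 46 mm width. Two to four moulds are present, the others absent; all alike.
- spatula1: Spatula 210 mm long, about 0.09 kg, lying on the table: black handle 20 mm wide and 16 mm thick from x=-45 to x=+100 mm, flat white head 46 mm wide and 14 mm thick from x=-110 to x=-45 mm. Origin on its underside; x points to the handle's end, z up. It balances at about x=-20 mm.
- spatula1_end (a point): Centre of the handle's free end (x=+100 mm, half of the thickness up).
- spatula2: Spatula 210 mm long, about 0.09 kg, lying on the table: black handle 20 mm wide and 16 mm thick from x=-45 to x=+100 mm, flat white head 46 mm wide and 14 mm thick from x=-110 to x=-45 mm. Origin on its underside; x points to the handle's end, z up. It balances at about x=-20 mm.
- spatula2_end (a point): Centre of the handle's free end (x=+100 mm, half of the thickness up).
- pinch_pot: Bystander, not part of the job: small white ceramic pot 52 mm wide, 46 mm high, standing on the table; origin: centre of its underside.
- jar: Bystander, not part of the job: amber jar 70 mm wide, 110 mm high, standing on the table; origin: centre of its underside.
- beaker: Bystander, not part of the job: steel beaker 84 mm wide, 120 mm high, standing on the table; origin: centre of its underside.
Not all that is in view belongs to the job. What is shaped like the mould4 but purple is not meant.

How it is judged (in metres and radians):
On the way, in this order (a step that is already met when the one before it is completed fails the run):
1. every mould lies across the rack's bars and both spatulas stand in the cups (x of mould1 in the frame of rack between -0.03 and 0.03 m and y of mould1 in the frame of rack between -0.145 and 0.145 m and z of mould1 in the frame of rack between 0.08 and 0.118 m and angle between the z axis of mould1 and the z axis of rack, either way round between 0.24 and 0.4 rad and angle between the x axis of each of mould1, mould2, mould3, mould4 and the y axis of rack, either way round above 1.27 rad and contact force between each of mould1, mould2, mould3, mould4 and rack above 0.2 N and linear speed of each of mould1, mould2, mould3, mould4, spatula1, spatula2 below 0.03 m/s and x of mould2 in the frame of rack between -0.03 and 0.03 m and y of mould2 in the frame of rack between -0.145 and 0.145 m and z of mould2 in the frame of rack between 0.08 and 0.118 m and angle between the z axis of mould2 and the z axis of rack, either way round between 0.24 and 0.4 rad and x of mould3 in the frame of rack between -0.03 and 0.03 m and y of mould3 in the frame of rack between -0.145 and 0.145 m and z of mould3 in the frame of rack between 0.08 and 0.118 m and angle between the z axis of mould3 and the z axis of rack, either way round between 0.24 and 0.4 rad and x of mould4 in the frame of rack between -0.03 and 0.03 m and y of mould4 in the frame of rack between -0.145 and 0.145 m and z of mould4 in the frame of rack between 0.08 and 0.118 m and angle between the z axis of mould4 and the z axis of rack, either way round between 0.24 and 0.4 rad and ((horizontal distance between spatula1_end and cup_a below 0.035 m and z of spatula1_end in the frame of cup_a below 0.03 m) or (horizontal distance between spatula1_end and cup_b below 0.035 m and z of spatula1_end in the frame of cup_b below 0.03 m)) and angle between each of spatula1, spatula2's own x axis and vertical above 2.4 rad and ((horizontal distance between spatula2_end and cup_a below 0.035 m and z of spatula2_end in the frame of cup_a below 0.03 m) or (horizontal distance between spatula2_end and cup_b below 0.035 m and z of spatula2_end in the frame of cup_b below 0.03 m))), for 0.2 s.
2. the fan's lever is fully over (value of joint fan_switch above 0.85 rad), for 0.2 s.
At the end, for the whole second after the job is handed in: Each present mould rests across both rack bars (slope 0.24-0.40 rad, length within 0.3 rad of the slope, within 30 mm of the seat line), both spatulas stand handle down in a cup (end within 30 mm of its floor, lean under 42 degrees), all at rest; lever past 0.85 rad (all of step 1 and value of joint fan_switch above 0.85 rad); the robot touches nothing.
It fails at once if the white pot, the jar or the beaker is pushed more than 6 cm (distance of any of pinch_pot, jar, beaker from where it was at the start of the episode above 0.06 m).
It fails at once if the white pot, the jar or the beaker is knocked over (angle between any of pinch_pot, jar, beaker's own z axis and vertical above 0.6 rad).
Of mould1, mould2, mould3, mould4 only 2 to 4 are there at a start; the rules pass over those that are not, and their reading is None.
At some moment in a run one of mould1, mould2, mould3, mould4 may be knocked a few centimetres aside while the robot is not near it.
Once in a run the grip may slacken for a moment while it holds something.
It also fails if it takes over 210 s, if anything falls off the work surface, if the arm or the gripper's body presses on something with over 40 N, if the wrist force passes 120 N, or if a joint passes its speed limit or range.

ROBOT

A 6-joint arm with a two-finger parallel gripper is mounted at the origin on the work surface. World frame = base frame: x ahead of the robot, y to its left, z up, the work surface at z = 0. Lengths are in m, angles in degrees, forces in N, time in s.
With the tool pointing down it reaches from about 0.4 to 0.825 m from the base axis. Payload 7 kg.
Tool frame: the origin (TCP) lies at the very end of the fingers, on their centre line; the grasp point (between the pads) lies 19 mm behind it (ctrl.hold_point_z is the distance from the TCP to the grasp point, in m); z points along the fingers, y is the line along which they close (so a half turn about z gives the same grasp; the last joint's range is limited). The gripper opens to 88 mm and grips with 3 to 60 N. Pads are 19 mm wide; open, the fingers measure 130 mm over their backs; the gripper's body (78 mm by 193 mm) begins 47 mm behind the grasp point.
Start: joints at [79.819, 20.546, 0.682, 0, -70.136, -16.507], TCP at [0.303, 0.603, 0.227] pointing down, gripper open.
Joint ranges: [-176.03, 176.03], [-82.01, 121.73], [-58.28, 71.71], [-173.87, 95.51], [-174.79, -0.11], [-173.66, 173.66]. Speed limits (degrees/s): [136.94, 136.94, 172.46, 180, 180, 180].

INTERFACE

Orientations are given as [roll, pitch, yaw] about the fixed x, y, z axes, in that order (R = Rz(yaw) Ry(pitch) Rx(roll)).
In Python, from plant import sensors, viewer, workorder, ctrl gives the robot as it stands.
- The arm moves only by the shell command python3 -m pendant 'ROWS'. ROWS is JSON, a list of rows, each a list of 3 entries, a list of its own where there are three numbers: the opening, from -1 (shut) to 1 (fully open), so that 0 is half open, then the shift along the tool's x, y, z in m, then the turn, a rotation vector about the tool's x, y, z in degrees. A call has 1 to 10 rows; each row is the pose to reach, as a shift and turn from the pose commanded when the call began, along the tool's axes at that moment; what a row does not reach only later rows make up. A row lasts 1/12 s, in which the tool goes at most 41.7 mm and 7.16 degrees, less where a joint would pass 70% of its speed; a pose out of reach is approached as far as the arm can. A call with a gripper value outside its range is refused whole. The fingers move at their own pace and stop on an object; the grip force is fixed at half the most. Time passes only in rows, so rows that repeat a pose let the fingers close. It gives the time, the measured TCP pose, the force, the opening and the grip force at its end, in the units of the state.
- sensors.get_obs(): the state, without advancing time (a new reading comes with each control period).
- viewer.snapshot(name): name is "scene" or "top" or "wrist"; returns the picture (384x512x3 uint8, red, green, blue); there is no depth.
- viewer.camera_params(name): a dict with "fx", "fy", "cx", "cy" (pixels), "dist" ([k1, k2, p1, p2, k3] as OpenCV has them; the pictures are not rectified), "extrinsics" (4x4, takes a point from world to camera coordinates). Camera axes: x right, y up, looking along -z (the intrinsics and any distortion apply to the point x, -y, -z); pixel columns grow to the right and rows downward; lengths in m; the calibration is good to about 2 mm. A picture is of the moment at which its call begins: read the wrist's pose just before it. camera_params takes no time and is no camera call; for the wrist camera it gives the pose at the moment of the call.
- workorder.close_job(): hands the job in; it is judged then, once.
The state is a dict: "clock": time; "joint_pos": joint angles; "qvel": joint speeds; "tau": joint torques, N m; "tool_pos": TCP position; "orientation": TCP orientation; "force": force on the tool from outside, world axes, zero at the start; "moment": the same for the moment, N m; "opening": finger opening in m; "gripper_force": force on a finger pad.
Only numpy, scipy, OpenCV 4.12 (cv2) and the standard library are available. Lean on these libraries where they do the work, as an engineer would, in place of code of your own. Each camera call takes 0.05 s, during which the arm holds its last target. There are 200 camera calls.

## Working session

There is one attempt and no reset: what is moved stays moved. The work goes in short steps, Python scripts to look and compute and a shell command to move; the robot and the scene stay as the last step left them, time stands still between calls to the robot, and variables do not carry over. Pictures are saved under pics/ and viewed, at most 14 in all, crops included, and the job is handed in when it is done.

```bash
ls; mkdir -p pics; python3 - <<'E'
from plant import sensors, viewer, workorder, ctrl
import cv2
for n in ("scene","top"):
    cv2.imwrite(f"pics/{n}0.png",viewer.snapshot(n)[:,:,::-1])
    p=viewer.camera_params(n);print(n,p)
print(sensors.get_obs(),ctrl.hold_point_z)
E
```

```text
pics
scene {'fx': 484.6210625314897, 'fy': 484.6210625314897, 'cx': 265.0960651446307, 'cy': 193.38395160036882, 'dist': array([-0.12204045,  0.        ,  0.        ,  0.        ,  0.        ]), 'extrinsics': array([[-0.55821053,  0.82969603,  0.00234526,  0.2925019 ],
       [-0.55361918, -0.3745714 ,  0.74377555,  0.22785614],
       [ 0.61798609,  0.41388497,  0.66842533, -1.66713549],
       [ 0.        ,  0.        ,  0.        ,  1.        ]])}
top {'fx': 495.75511691350243, 'fy': 495.75511691350243, 'cx': 241.79584106237846, 'cy': 195.31202034668664, 'dist': array([-0.22219619,  0.        ,  0.        ,  0.        ,  0.        ]), 'extrinsics': array([[ 0.03001608, -0.99946769,  0.01278205, -0.01362452],
       [ 0.99213853,  0.03134541,  0.1211553 , -0.49158379],
       [-0.12149146,  0.00904495,  0.99255126, -1.6891826 ],
       [ 0.        ,  0.        ,  0.        ,  1.        ]])}
{'clock': 0.1, 'joint_pos': array([ 7.98178993e+01,  2.05894403e+01,  6.38506872e-01, -1.75968303e-02,
       -7.01365482e+01, -1.65056764e+01]), 'qvel': array([ 0.02888036, -0.04592144,  0.21757011,  0.06257869, -0.02540974,
       -0.08688755]), 'tau': array([-1.24008424e-03, -5.84164596e+01,  2.93750918e+01,  7.01545671e+00,
        1.02001536e-02, -3.89259458e-05]), 'tool_pos': array([0.30300146, 0.60267175, 0.22568909]), 'orientation': array([ 1.79911423e+02, -8.99551611e-03, -2.66937618e+01]), 'force': array([-1.01037184, -0.0852938 ,  0.89682674]), 'moment': array([-0.02631709,  0.03902978,  0.0077143 ]), 'gripper_force': 0.0, 'opening': 0.0875766639481602} 0.0188
```

View pics/top0.png

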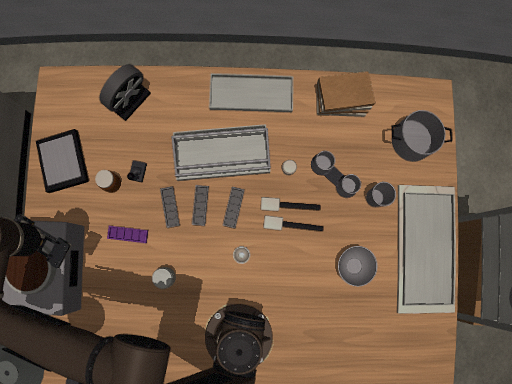

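View pics/scene0.png

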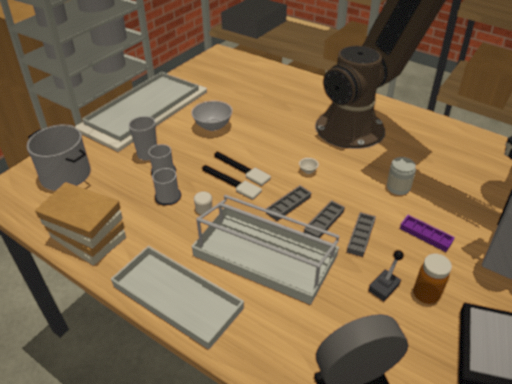

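Top view: rack around (222,152), three moulds at (170,207), (201,205) and (234,207), the purple decoy at (128,234), spatulas with heads at (270,204) and (273,223), cups at (322,163) and (348,184), beaker (380,195), pot (289,167), jar (106,180), switch (137,171). The scene view agrees with this, and the spatula handles point to -y.

```bash
cat > h.py <<'E'
from plant import sensors, viewer, workorder, ctrl
import numpy as np, cv2
from scipy.spatial.transform import Rotation as R
def K(p): return np.array([[p['fx'],0,p['cx']],[0,p['fy'],p['cy']],[0,0,1]])
def ray(p,uv):
    n=cv2.undistortPoints(np.array(uv,float).reshape(-1,1,2),K(p),p['dist'])[:,0]
    E=p['extrinsics']; d=np.c_[n[:,0],-n[:,1],-np.ones(len(n))]@E[:3,:3]
    return -E[:3,:3].T@E[:3,3], d
def plane(p,uv,z):
    o,d=ray(p,uv); return o+d*((z-o[2])/d[:,2])[:,None]
def proj(p,X):
    E=p['extrinsics']; c=np.atleast_2d(X)@E[:3,:3].T+E[:3,3]; c=c*[1,-1,-1]
    return cv2.projectPoints(c,np.zeros(3),np.zeros(3),K(p),p['dist'])[0][:,0]
def tri(ps,uvs):
    A=np.zeros((3,3));b=np.zeros(3)
    for p,uv in zip(ps,uvs):
        o,d=ray(p,[uv]);d=d[0]/np.linalg.norm(d);M=np.eye(3)-np.outer(d,d);A+=M;b+=M@o
    return np.linalg.solve(A,b)
def blobs(p,mask,z,amin=30):
    n,l,s,c=cv2.connectedComponentsWithStats(mask.astype(np.uint8))
    out=[]
    for i in range(1,n):
        if s[i,4]<amin: continue
        ys,xs=np.where(l==i); W=plane(p,np.c_[xs,ys],z)[:,:2].astype(np.float32)
        r=cv2.minAreaRect(W*1000); out.append((c[i].round(1),s[i,4],np.round(r[0],1),np.round(r[1],1),round(r[2],1)))
    return out
def st():
    o=sensors.get_obs(); return o['tool_pos'],R.from_euler('xyz',o['orientation'],degrees=True),o
def togo(pos,rpy):
    """shift (mm) and rotvec (deg) in the present tool frame to reach world pose"""
    t,r,_=st(); g=R.from_euler('xyz',rpy,degrees=True)
    return (r.inv().apply(np.array(pos)-t)*1000).round(1),(r.inv()*g).as_rotvec(degrees=True).round(1)
E
python3 - <<'E'
from h import *
im=cv2.imread('pics/top0.png')
c=im[115:265,90:410]; cv2.imwrite('pics/topc.png',cv2.resize(c,None,fx=2.5,fy=2.5,interpolation=cv2.INTER_CUBIC))
p=viewer.camera_params('top')
hsv=cv2.cvtColor(im,cv2.COLOR_BGR2HSV)
for u,v in [(170,207),(167,200),(201,205),(234,207),(268,204),(300,208),(190,160),(150,220),(220,240)]: print((u,v),im[v,u],hsv[v,u])
roi=np.zeros(im.shape[:2],bool); roi[120:300,80:400]=1
grey=(hsv[:,:,1]<70)&roi
for b in blobs(p,grey,0.02): print(b)
print('dark')
for b in blobs(p,(hsv[:,:,2]<45)&roi,0.012): print(b)
E
```

```text
(170, 207) [80 83 88] [11 23 88]
(167, 200) [84 87 93] [10 25 93]
(201, 205) [87 89 94] [ 9 19 94]
(234, 207) [87 88 95] [ 4 21 95]
(268, 204) [154 167 175] [ 19  31 175]
(300, 208) [28 32 38] [12 67 38]
(190, 160) [144 154 157] [ 23  21 157]
(150, 220) [ 82 116 158] [ 13 123 158]
(220, 240) [ 83 119 161] [ 14 124 161]
(array([396.2, 138.6]), np.int32(188), array([ 718.9, -552.7]), array([ 27. , 120.4]), 88.4)
(array([220.8, 152. ]), np.int32(4666), array([645.3,  80.8]), array([176.7, 343.6]), 6.9)
(array([335.1, 174.1]), np.int32(1060), array([ 581.2, -328.6]), array([197.8,  91.7]), 49.7)
(array([ 81.9, 171.1]), np.int32(91), array([569. , 573.3]), array([83.9, 22.6]), 4.5)
(array([137.5, 170.3]), np.int32(255), array([569., 374.]), array([52. , 69.5]), 79.4)
(array([288.9, 166.8]), np.int32(170), array([ 599.7, -161.1]), array([47.6, 50.9]), 46.2)
(array([103.9, 178.5]), np.int32(259), array([537.7, 494.6]), array([61.2, 63. ]), 1.7)
(array([381. , 194.6]), np.int32(574), array([ 513.5, -493.2]), array([ 86.2, 108.9]), 2.0)
(array([199.9, 205. ]), np.int32(531), array([454.9, 146
[... 789 characters left out ...]
np.int32(404), array([199. , 264.2]), array([71.1, 81.1]), 28.7)
dark
(array([394.8, 132.7]), np.int32(67), array([ 744.2, -555.9]), array([27.1, 66.8]), 88.4)
(array([ 82.6, 168.4]), np.int32(185), array([594.7, 574.2]), array([147.5,  30.1]), 4.6)
(array([143.1, 173.1]), np.int32(34), array([562.7, 353.1]), array([13.5, 66.8]), 70.7)
(array([134.1, 174.1]), np.int32(107), array([562.2, 387.2]), array([45.4, 49.8]), 80.5)
(array([115.9, 184.2]), np.int32(84), array([517.7, 454.3]), array([34.9, 64.1]), 61.8)
(array([299.4, 205.4]), np.int32(207), array([ 464.5, -202.4]), array([139. ,  18.2]), 87.7)
(array([302.5, 225.8]), np.int32(197), array([ 393.4, -214.5]), array([139.8,  17. ]), 84.5)
```

View pics/topc.png

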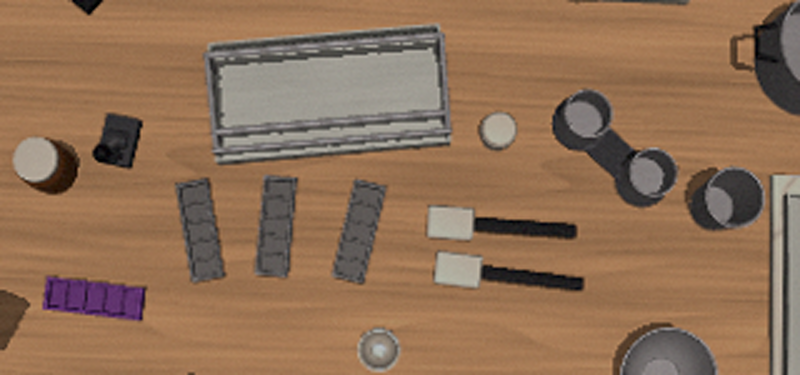

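Upscaled top crop: the rack has two bars near its robot side (crop y≈130 and 150) and one near its far side. The switch ball is at crop (103,152), so the lever leans toward the near-left. I need the rack's bar heights and the low side from the scene view.

```bash
python3 - <<'E'
from h import *
im=cv2.imread('pics/scene0.png')
c=im[185:310,180:420]; c=cv2.resize(c,None,fx=3.3,fy=3.3,interpolation=cv2.INTER_CUBIC); cv2.imwrite('pics/sc.png',c)
t=cv2.imread('pics/top0.png')[115:190,125:285];t=cv2.resize(t,None,fx=5,fy=5,interpolation=cv2.INTER_CUBIC); cv2.imwrite('pics/tc.png',t)
E
```

```text
(no output)
```

View pics/sc.png

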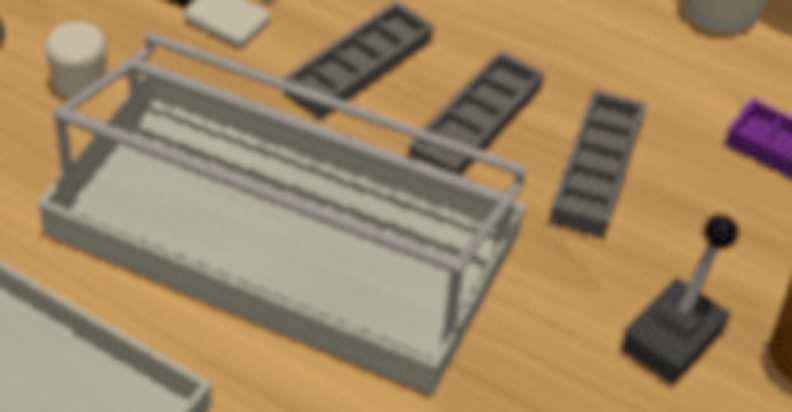

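View pics/tc.png

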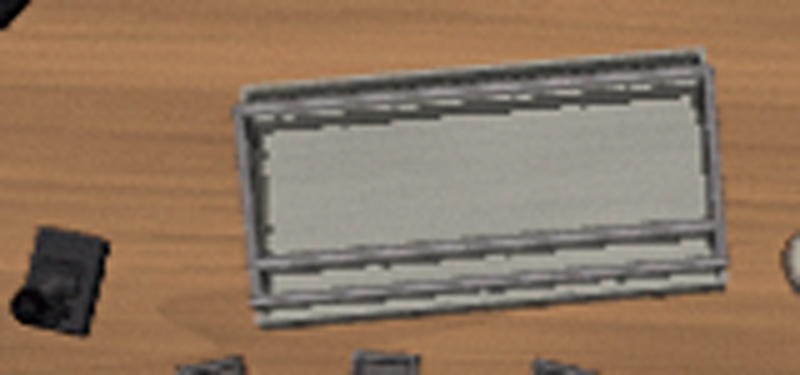

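The low side of the rack faces the robot: the stop and low bar are at tc (490,283) and (486,245), the high bar runs (240,107)–(708,70). The lever ball is at tc (30,302) and leans away from its block's centre. Computing the fixed poses.

```bash
python3 - <<'E'
from h import *
P=viewer.camera_params('top');S=viewer.camera_params('scene')
tc=lambda u,v:((u+.5)/5-.5+125,(v+.5)/5-.5+115)
sc=lambda u,v:((u+.5)/3.3-.5+180,(v+.5)/3.3-.5+185)
tp=lambda u,v:((u+.5)/2.5-.5+90,(v+.5)/2.5-.5+115)
for n,a,b,z,x in (('high',(240,107),(708,70),.1025,.05),('low',(250,264),(722,226),.07,-.05),('stop',(255,301),(722,264),.077,-.077)):
    W=plane(P,[tc(*a),tc(*b)],z)[:,:2]; d=W[0]-W[1]; L=np.hypot(*d); yh=d/L; xh=np.array([yh[1],-yh[0]])
    m=W.mean(0); print(n,W.round(3).tolist(),'L',L.round(3),'yaw',np.degrees(np.arctan2(-yh[0],yh[1])).round(2),'origin',(m-x*xh).round(4))
for n,a,b,z,x in (('highS',(60,113),(460,265),.1025,.05),('stopS',(150,40),(525,175),.077,-.077)):
    W=plane(S,[sc(*a),sc(*b)],z)[:,:2]; d=W[1]-W[0]; L=np.hypot(*d); yh=d/L; xh=np.array([yh[1],-yh[0]])
    m=W.mean(0); print(n,W.round(3).tolist(),'L',L.round(3),'yaw',np.degrees(np.arctan2(-yh[0],yh[1])).round(2),'origin',(m-x*xh).round(4))
print('ball tri',tri([P,S],[tc(30,302),sc(720,231)]).round(4), plane(P,[tc(30,302)],.092).round(4),plane(S,[sc(720,231)],.092).round(4))
print('fan top corners',plane(P,[tc(38,228),tc(108,240),tc(88,336),tc(20,318)],.025).round(4).tolist())
im=cv2.imread('pics/top0.png');g=cv2.cvtColor(im,cv2.COLOR_BGR2GRAY)
big=cv2.resize(im[140:215,300:400],None,fx=7,fy=7,interpolation=cv2.INTER_CUBIC)
s=cv2.imread('pics/scene0.png'); b2=cv2.resize(s[110:210,120:220],None,fx=5.2,fy=5.2,interpolation=cv2.INTER_CUBIC)
h=np.zeros((525,1225,3),np.uint8);h[:525,:700]=big;h[:520,700:1220]=b2
cv2.imwrite('pics/cups.png',cv2.resize(h,(800,343)))
E
```

```text
high [[0.678, 0.243], [0.714, -0.074]] L 0.318 yaw 6.41 origin [0.646  0.0789]
low [[0.576, 0.235], [0.612, -0.088]] L 0.324 yaw 6.47 origin [0.6437 0.0791]
stop [[0.549, 0.229], [0.585, -0.088]] L 0.319 yaw 6.39 origin [0.6434 0.0792]
highS [[0.712, -0.073], [0.673, 0.246]] L 0.321 yaw 7.03 origin [0.6428 0.0801]
stopS [[0.589, -0.085], [0.551, 0.235]] L 0.322 yaw 6.65 origin [0.6465 0.0839]
ball tri [0.5405 0.3807 0.0968] [[0.5416 0.3808 0.092 ]] [[0.5357 0.3806 0.092 ]]
fan top corners [[0.6053, 0.3933, 0.025], [0.598, 0.3424, 0.025], [0.5291, 0.3527, 0.025], [0.5405, 0.4022, 0.025]]
```

View pics/cups.png

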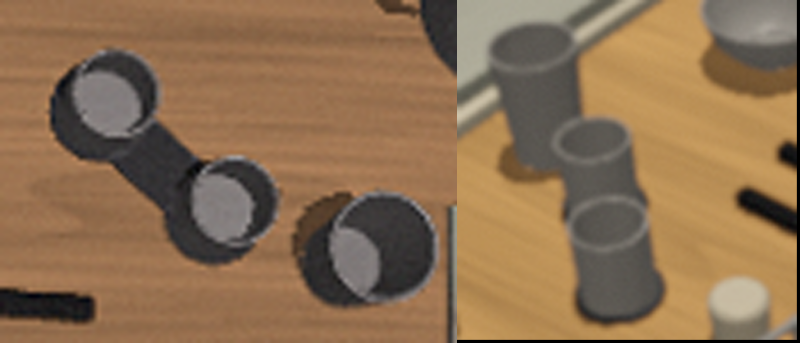

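Cup rims: A at (116,93), B at (234,200) in this picture; the beaker's rim is at (383,247). The fingers need the moulds' yaw; their blob sizes (139x46) match. I'll start with the left mould.

```bash
python3 - <<'E'
from h import *
P=viewer.camera_params('top');S=viewer.camera_params('scene')
f=800/1225
for n,a,b in (('A',(116,93),(608,222)),('B',(234,200),(593,140)),('beaker',(383,247),(533,45))):
    t=(a[0]/f/7+300-.43,a[1]/f/7+140-.43); s=((b[0]/f-700)/5.2+120-.4,b[1]/f/5.2+110-.4)
    z=.12 if n=='beaker' else .08
    print(n,plane(P,[t],z).round(4),plane(S,[s],z).round(4),tri([P,S],[t,s]).round(4))
print(togo([.4455,.2527,.12],[180,0,12]))
E
```

```text
A [[ 0.6169 -0.2794  0.08  ]] [[ 0.6153 -0.2799  0.08  ]] [ 0.6165 -0.2789  0.0813]
B [[ 0.5388 -0.3697  0.08  ]] [[ 0.5394 -0.3683  0.08  ]] [ 0.5387 -0.3696  0.0791]
beaker [[ 0.5016 -0.4732  0.12  ]] [[ 0.5007 -0.472   0.12  ]] [ 0.5011 -0.4726  0.1202]
(array([284.5, 248.5, 106.1]), array([  0.1,   0. , -38.7]))
```

```bash
python3 -m pendant '[[0.6,[0.2845,0.2485,0.1],[0,0,-38.7]],[0.6,[0.2845,0.2485,0.1],[0,0,-38.7]],[0.6,[0.2845,0.2485,0.1],[0,0,-38.7]],[0.6,[0.2845,0.2485,0.1],[0,0,-38.7]],[0.6,[0.2845,0.2485,0.1],[0,0,-38.7]],[0.6,[0.2845,0.2485,0.1],[0,0,-38.7]],[0.6,[0.2845,0.2485,0.1],[0,0,-38.7]],[0.6,[0.2845,0.2485,0.1],[0,0,-38.7]],[0.6,[0.2845,0.2485,0.1],[0,0,-38.7]],[0.6,[0.2845,0.2485,0.1],[0,0,-38.7]]]'
python3 -m pendant '[[0.6,[0,0,0],[0,0,0]],[0.6,[0,0,0],[0,0,0]]]'
cat > look.py <<'E'
import sys
from h import *
im=viewer.snapshot(sys.argv[1])[:,:,::-1].copy(); p=viewer.camera_params(sys.argv[1]); cv2.imwrite('pics/%s.png'%sys.argv[2],im)
hsv=cv2.cvtColor(im,cv2.COLOR_BGR2HSV)
roi=np.zeros(im.shape[:2],bool); roi[180:240,150:260]=1
for b in blobs(p,(hsv[:,:,1]<60)&(hsv[:,:,2]<135)&(hsv[:,:,2]>55)&roi,0.02,100): print(b)
E
python3 look.py top top1; python3 -c "
from h import *
print(togo([.4455,.2527,.006],[180,0,12]),st()[2]['opening'])"
```

```text
clock: 0.93
tool_pos: [0.4453, 0.2485, 0.1249]
orientation: [179.9, 0.2, 11.9]
force: [-0.2, -1.1, -0.6]
opening: 0.0702
gripper_force: 0.0
clock: 1.1
tool_pos: [0.446, 0.2522, 0.1263]
orientation: [180.0, 0.0, 11.9]
force: [0.6, 0.6, -0.0]
opening: 0.0702
gripper_force: 0.0
(array([200.6, 206.5]), np.int32(434), array([454.9, 146.4]), array([ 46.4, 138.7]), 87.4)
(array([233.2, 207.1]), np.int32(504), array([451.1,  30. ]), array([ 44.3, 139.1]), 78.7)
(array([172.1, 218. ]), np.int32(203), array([410., 245.]), array([66.2, 45.3]), 12.5)
(array([ -0.6,   0.4, 120.6]), array([-0., -0., -0.])) 0.07032294942688692
```

```bash
python3 -m pendant '[[0.6,[0,0,0.04],[0,0,0]],[0.6,[0,0,0.08],[0,0,0]],[0.6,[0,0,0.1],[0,0,0]],[0.6,[0,0,0.12],[0,0,0]],[0.6,[0,0,0.12],[0,0,0]],[-1,[0,0,0.12],[0,0,0]],[-1,[0,0,0.12],[0,0,0]],[-1,[0,0,0.12],[0,0,0]],[-1,[0,0,0.12],[0,0,0]],[-1,[0,0,0.12],[0,0,0]]]'
python3 -m pendant '[[-1,[0,0,0],[0,0,0]],[-1,[0,0,0],[0,0,0]],[-1,[0,0,-0.03],[0,0,0]],[-1,[0,0,-0.06],[0,0,0]],[-1,[0,0,-0.1],[0,0,0]],[-1,[0,0,-0.14],[0,0,0]],[-1,[0,0,-0.17],[0,0,0]],[-1,[0,0,-0.17],[0,0,0]],[-1,[0,0,-0.17],[0,0,0]]]'
python3 - <<'E'
from h import *
# underside centre frame sits at TCP + 0.006 along tool z (TCP 6 mm above underside)
ps=R.from_euler('z',6.5,degrees=True)
for y in (.1,0,-.1):
    w=np.array([.645,.0795,0])+ps.apply([.002,y,.092]); print(y,w.round(4))
t=R.from_euler('xyz',[180,-18,6.5],degrees=True)
w=np.array([.645,.0795,0])+ps.apply([.002,.1,.092]); tcp=w-t.apply([0,0,.006])
print('final',tcp.round(4)); up=tcp-t.apply([0,0,.08])
print(togo(up,[180,-18,6.5]))
E
```

```text
clock: 1.98
tool_pos: [0.4463, 0.2541, 0.0079]
orientation: [-179.9, -0.1, 12.0]
force: [-2.0, 1.7, 6.2]
opening: 0.046
gripper_force: 30.0
clock: 2.73
tool_pos: [0.4463, 0.2539, 0.1788]
orientation: [-179.8, -0.2, 12.0]
force: [-0.5, -0.6, -2.2]
opening: 0.0457
gripper_force: 30.0
0.1 [0.6357 0.1791 0.092 ]
0 [0.647  0.0797 0.092 ]
-0.1 [ 0.6583 -0.0196  0.092 ]
final [0.6338 0.1789 0.0977]
(array([143.2, 110. ,   5.2]), array([-1.1, 17.8,  5.4]))
```

```bash
python3 -m pendant '[[-1,[0.04,0.03,0],[0,0,0]],[-1,[0.07,0.06,0],[0,5,0]],[-1,[0.1,0.09,0],[-1.1,12,5.4]],[-1,[0.143,0.11,0],[-1.1,17.8,5.4]],[-1,[0.143,0.11,0.005],[-1.1,17.8,5.4]],[-1,[0.143,0.11,0.005],[-1.1,17.8,5.4]],[-1,[0.143,0.11,0.005],[-1.1,17.8,5.4]],[-1,[0.143,0.11,0.005],[-1.1,17.8,5.4]]]'
python3 - <<'E'
from h import *
im=viewer.snapshot("scene")[:,:,::-1]; cv2.imwrite('pics/s1.png',cv2.resize(im[120:330,150:430],None,fx=2.5,fy=2.5))
print(togo([.6338,.1789,.0987],[180,-18,6.5]),st()[2]['opening'])
E
```

```text
clock: 3.4
tool_pos: [0.6082, 0.1755, 0.171]
orientation: [179.7, -17.7, 6.6]
force: [-0.1, 0.7, -1.3]
opening: 0.0455
gripper_force: 30.0
(array([ 2.2, -0.3, 77.1]), array([0.2, 0.2, 0.1])) 0.04612230014853724
```

View pics/s1.png

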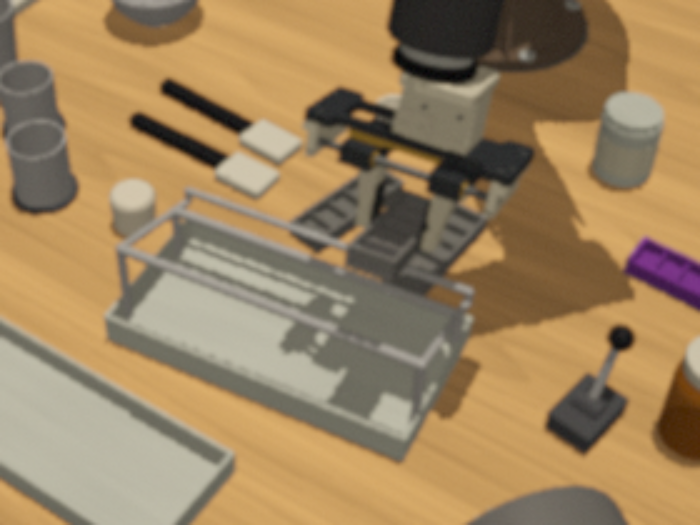

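The gripper holds the mould tilted, right above the rack. Lowering along the tool axis.

```bash
python3 -m pendant '[[-1,[0.002,0,0.03],[0,0,0]],[-1,[0.002,0,0.055],[0,0,0]],[-1,[0.002,0,0.068],[0,0,0]],[-1,[0.002,0,0.074],[0,0,0]],[-1,[0.002,0,0.077],[0,0,0]],[-1,[0.002,0,0.077],[0,0,0]],[-1,[0.002,0,0.077],[0,0,0]]]'
python3 -m pendant '[[0.4,[0,0,0],[0,0,0]],[0.4,[0,0,0],[0,0,0]],[0.4,[0,0,0],[0,0,0]],[0.4,[0,0,0],[0,0,0]],[0.4,[0,0,-0.04],[0,0,0]],[0.4,[0,0,-0.08],[0,0,0]],[0.4,[0,0,-0.08],[0,0,0]],[0.4,[0,0,-0.08],[0,0,0]]]'
python3 look.py top top2; python3 -c "
from h import *
print(togo([.455,.1465,.13],[180,0,-3]))"
```

```text
clock: 4.03
tool_pos: [0.6341, 0.179, 0.1001]
orientation: [179.8, -17.9, 6.7]
force: [-0.6, 0.9, -1.2]
opening: 0.0457
gripper_force: 30.0
clock: 4.7
tool_pos: [0.6105, 0.1768, 0.1784]
orientation: [179.9, -18.1, 6.6]
force: [-0.2, 0.2, -0.4]
opening: 0.0612
gripper_force: 0.0
(array([233.2, 207.1]), np.int32(506), array([451.1,  30.1]), array([ 44.4, 139.1]), 78.5)
(array([200.1, 208.6]), np.int32(419), array([448.9, 146.2]), array([ 45.6, 127.2]), 86.9)
(array([-163.8,   11.6,   -4.2]), array([ -1.3, -17.9,   9.5]))
```

Placed (no collision force). Next the middle mould, which is still where it was.

```bash
python3 -m pendant '[[0.6,[-0.04,0,-0.01],[0,0,0]],[0.6,[-0.08,0.01,-0.01],[0,-7,3]],[0.6,[-0.12,0.01,-0.01],[-1.3,-14,9.5]],[0.6,[-0.164,0.0115,-0.004],[-1.3,-17.9,9.5]],[0.6,[-0.164,0.0115,-0.004],[-1.3,-17.9,9.5]],[0.6,[-0.164,0.0115,-0.004],[-1.3,-17.9,9.5]],[0.6,[-0.164,0.0115,-0.004],[-1.3,-17.9,9.5]]]'
python3 -c "
from h import *
im=viewer.snapshot('scene')[:,:,::-1]; cv2.imwrite('pics/s2.png',cv2.resize(im[120:330,150:430],None,fx=2.5,fy=2.5))
print(togo([.455,.1465,.006],[180,0,-3]),st()[2]['opening'])"
```

```text
clock: 5.33
tool_pos: [0.4559, 0.1459, 0.1286]
orientation: [179.9, -0.1, -2.9]
force: [-0.6, 0.1, 0.8]
opening: 0.0698
gripper_force: 0.0
(array([ -1. ,  -0.6, 122.8]), array([ 0.1, -0.1,  0. ])) 0.07033770398467112
```

View pics/s2.png

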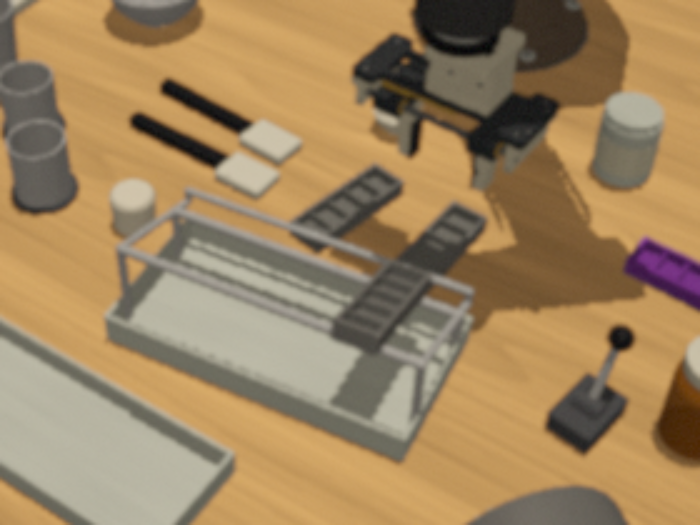

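Mould 1 lies across both bars. Grasping the middle one.

```bash
python3 -m pendant '[[0.6,[0,0,0.04],[0,0,0]],[0.6,[-0.001,0,0.08],[0,0,0]],[0.6,[-0.001,0,0.105],[0,0,0]],[0.6,[-0.001,0,0.1225],[0,0,0]],[0.6,[-0.001,0,0.1225],[0,0,0]],[-1,[-0.001,0,0.1225],[0,0,0]],[-1,[-0.001,0,0.1225],[0,0,0]],[-1,[-0.001,0,0.1225],[0,0,0]],[-1,[-0.001,0,0.1225],[0,0,0]],[-1,[-0.001,0,0.1225],[0,0,0]]]'
python3 -m pendant '[[-1,[0,0,0],[0,0,0]],[-1,[0,0,0],[0,0,0]],[-1,[0,0,-0.03],[0,0,0]],[-1,[0,0,-0.06],[0,0,0]],[-1,[0,0,-0.1],[0,0,0]],[-1,[0,0,-0.14],[0,0,0]],[-1,[0,0,-0.175],[0,0,0]],[-1,[0,0,-0.175],[0,0,0]],[-1,[0,0,-0.175],[0,0,0]]]'
python3 -m pendant '[[-1,[0.04,0.02,0],[0,0,0]],[-1,[0.07,0.03,0],[0,5,0]],[-1,[0.11,0.05,0],[1,12,-5]],[-1,[0.14,0.061,0],[1.3,17.9,-9.5]],[-1,[0.169,0.061,0.003],[1.3,17.9,-9.5]],[-1,[0.169,0.061,0.003],[1.3,17.9,-9.5]],[-1,[0.169,0.061,0.003],[1.3,17.9,-9.5]],[-1,[0.169,0.061,0.003],[1.3,17.9,-9.5]]]'
python3 -c "
from h import *
print(togo([.6451,.0795,.0987],[180,-18,6.5]),st()[2]['opening'])"
```

```text
clock: 6.22
tool_pos: [0.4542, 0.1466, 0.0075]
orientation: [-180.0, -0.0, -3.0]
force: [-2.2, 0.7, 5.8]
opening: 0.0457
gripper_force: 30.0
clock: 6.97
tool_pos: [0.4545, 0.147, 0.1839]
orientation: [-179.8, -0.2, -3.0]
force: [0.5, -0.5, -2.0]
opening: 0.0455
gripper_force: 30.0
clock: 7.63
tool_pos: [0.6182, 0.0759, 0.1768]
orientation: [179.7, -17.7, 6.6]
force: [-0.8, -0.0, -0.0]
opening: 0.0458
gripper_force: 30.0
(array([ 2.1, -0.9, 82.6]), array([0.3, 0.3, 0.1])) 0.04580807281500547
```

```bash
python3 -m pendant '[[-1,[0.002,-0.001,0.03],[0,0,0]],[-1,[0.002,-0.001,0.06],[0,0,0]],[-1,[0.002,-0.001,0.073],[0,0,0]],[-1,[0.002,-0.001,0.079],[0,0,0]],[-1,[0.002,-0.001,0.082],[0,0,0]],[-1,[0.002,-0.001,0.082],[0,0,0]],[-1,[0.002,-0.001,0.082],[0,0,0]]]'
python3 -m pendant '[[0.4,[0,0,0],[0,0,0]],[0.4,[0,0,0],[0,0,0]],[0.4,[0,0,0],[0,0,0]],[0.4,[0,0,0],[0,0,0]],[0.4,[0,0,-0.04],[0,0,0]],[0.4,[0,0,-0.08],[0,0,0]],[0.4,[0,0,-0.08],[0,0,0]],[0.4,[0,0,-0.08],[0,0,0]]]'
python3 look.py top top3; python3 -c "
from h import *
print(togo([.4513,.0301,.13],[180,0,-11.2]))"
```

```text
clock: 8.22
tool_pos: [0.6461, 0.0806, 0.1016]
orientation: [179.8, -17.9, 6.6]
force: [-0.6, -0.2, -1.6]
opening: 0.0456
gripper_force: 30.0
clock: 8.88
tool_pos: [0.6226, 0.0784, 0.1802]
orientation: [179.9, -18.1, 6.6]
force: [0.3, 1.3, -0.5]
opening: 0.0614
gripper_force: 0.0
(array([233.2, 207.2]), np.int32(504), array([451.2,  29.9]), array([ 44.3, 139.3]), 78.7)
(array([-181.2,   28. ,   -8. ]), array([ -2.6, -17.9,  17.6]))
```

```bash
python3 -m pendant '[[0.6,[-0.04,0,-0.01],[0,0,0]],[0.6,[-0.08,0.01,-0.01],[0,-7,3]],[0.6,[-0.12,0.02,-0.01],[-1.3,-14,9.5]],[0.6,[-0.16,0.028,-0.008],[-2.6,-17.9,17.6]],[0.6,[-0.181,0.028,-0.008],[-2.6,-17.9,17.6]],[0.6,[-0.181,0.028,-0.008],[-2.6,-17.9,17.6]],[0.6,[-0.181,0.028,-0.008],[-2.6,-17.9,17.6]],[0.6,[-0.181,0.028,-0.008],[-2.6,-17.9,17.6]]]'
python3 -c "
from h import *
im=viewer.snapshot('scene')[:,:,::-1]; cv2.imwrite('pics/s3.png',cv2.resize(im[120:330,150:430],None,fx=2.5,fy=2.5))
print(togo([.4513,.0301,.006],[180,0,-11.2]),st()[2]['opening'])"
```

```text
clock: 9.6
tool_pos: [0.4519, 0.0298, 0.1289]
orientation: [179.9, 0.1, -11.1]
force: [0.6, 0.8, -0.3]
opening: 0.0702
gripper_force: 0.0
(array([ -0.5,  -0.3, 123. ]), array([0.1, 0.1, 0.1])) 0.06993564435344041
```

```bash
python3 -m pendant '[[0.6,[0,0,0.04],[0,0,0]],[0.6,[0,0,0.08],[0,0,0]],[0.6,[0,0,0.105],[0,0,0]],[0.6,[0,0,0.1225],[0,0,0]],[0.6,[0,0,0.1225],[0,0,0]],[-1,[0,0,0.1225],[0,0,0]],[-1,[0,0,0.1225],[0,0,0]],[-1,[0,0,0.1225],[0,0,0]],[-1,[0,0,0.1225],[0,0,0]],[-1,[0,0,0.1225],[0,0,0]]]'
python3 -m pendant '[[-1,[0,0,0],[0,0,0]],[-1,[0,0,0],[0,0,0]],[-1,[0,0,-0.03],[0,0,0]],[-1,[0,0,-0.06],[0,0,0]],[-1,[0,0,-0.1],[0,0,0]],[-1,[0,0,-0.14],[0,0,0]],[-1,[0,0,-0.175],[0,0,0]],[-1,[0,0,-0.175],[0,0,0]],[-1,[0,0,-0.175],[0,0,0]]]'
python3 -m pendant '[[-1,[0.04,0.005,0],[0,0,0]],[-1,[0.07,0.01,0],[0,5,0]],[-1,[0.11,0.015,0],[1,12,-5]],[-1,[0.15,0.017,0],[1.8,17.9,-12]],[-1,[0.187,0.017,0.003],[2.6,17.9,-17.6]],[-1,[0.187,0.017,0.003],[2.6,17.9,-17.6]],[-1,[0.187,0.017,0.003],[2.6,17.9,-17.6]],[-1,[0.187,0.017,0.003],[2.6,17.9,-17.6]]]'
python3 -c "
from h import *
print(togo([.6564,-.0198,.0980],[180,-18,6.5]),st()[2]['opening'])"
```

```text
clock: 10.48
tool_pos: [0.4517, 0.0301, 0.0078]
orientation: [180.0, 0.0, -11.2]
force: [-1.3, 0.8, 6.4]
opening: 0.0459
gripper_force: 30.0
clock: 11.23
tool_pos: [0.4522, 0.0304, 0.1838]
orientation: [-179.9, -0.1, -11.2]
force: [-0.0, 0.0, -1.9]
opening: 0.0457
gripper_force: 30.0
clock: 11.9
tool_pos: [0.6299, -0.0239, 0.1759]
orientation: [179.7, -17.6, 6.4]
force: [0.3, 0.0, -1.7]
opening: 0.0456
gripper_force: 30.0
(array([ 2. , -1.5, 82.3]), array([ 0.3,  0.4, -0.1])) 0.04555031578813862
```

```bash
python3 -m pendant '[[-1,[0.002,-0.001,0.03],[0,0,0]],[-1,[0.002,-0.001,0.06],[0,0,0]],[-1,[0.002,-0.001,0.073],[0,0,0]],[-1,[0.002,-0.001,0.079],[0,0,0]],[-1,[0.002,-0.001,0.083],[0,0,0]],[-1,[0.002,-0.001,0.083],[0,0,0]],[-1,[0.002,-0.001,0.083],[0,0,0]]]'
python3 -m pendant '[[0.4,[0,0,0],[0,0,0]],[0.4,[0,0,0],[0,0,0]],[0.4,[0,0,0],[0,0,0]],[0.4,[0,0,0],[0,0,0]],[0.4,[0,0,-0.04],[0,0,0]],[0.4,[0,0,-0.08],[0,0,0]],[0.4,[0,0,-0.08],[0,0,0]],[0.4,[0,0,-0.08],[0,0,0]]]'
python3 -c "
from h import *
print(st()[2]['joint_pos'].round(1))
for yw in (-92.3,87.7): print(togo([.466,-.155,.15],[180,0,yw]))"
```

```text
clock: 12.48
tool_pos: [0.6582, -0.019, 0.1006]
orientation: [179.8, -17.9, 6.6]
force: [0.0, 0.9, -0.8]
opening: 0.0459
gripper_force: 30.0
clock: 13.15
tool_pos: [0.6354, -0.0215, 0.1793]
orientation: [179.8, -18.2, 6.6]
force: [0.7, -0.2, -1.9]
opening: 0.0614
gripper_force: 0.0
[ 17.8   9.1 -26.7   6.2 -36.6  74.3]
(array([-183.6,  113.3,  -29. ]), array([-15.5, -13.6,  98. ]))
(array([-183.6,  113.3,  -29. ]), array([ 13. , -14.9, -80.4]))
```

```bash
python3 -m pendant '[[0,[-0.02,0.02,-0.03],[0,0,0]],[0,[-0.06,0.05,-0.03],[0,-4,6]],[0,[-0.1,0.08,-0.03],[-1,-8,12]],[0,[-0.14,0.1,-0.03],[-3,-13.6,18]],[0,[-0.1836,0.1133,-0.029],[-15.5,-13.6,98]],[0,[-0.1836,0.1133,-0.029],[-15.5,-13.6,98]],[0,[-0.1836,0.1133,-0.029],[-15.5,-13.6,98]],[0,[-0.1836,0.1133,-0.029],[-15.5,-13.6,98]],[0,[-0.1836,0.1133,-0.029],[-15.5,-13.6,98]],[0,[-0.1836,0.1133,-0.029],[-15.5,-13.6,98]]]'
python3 -c "
from h import *
print(st()[2]['joint_pos'].round(1));print(togo([.466,-.155,.15],[180,0,-92.3]))"
```

```text
clock: 13.98
tool_pos: [0.4639, -0.1557, 0.1469]
orientation: [-179.1, -2.2, -53.9]
force: [-0.3, 0.6, 0.2]
opening: 0.044
gripper_force: 0.0
[  5.7   5.6 -31.2   1.8 -51.3  29.2]
(array([ 0.8, -2.1, -3.1]), array([-1.6, -1.8, 38.4]))
```

```bash
python3 -m pendant '[[0,[0,0,0],[-1.6,-1.8,38.4]],[0,[0,0,0],[-1.6,-1.8,38.4]],[0,[0,0,0],[-1.6,-1.8,38.4]],[0,[0,0,0],[-1.6,-1.8,38.4]],[0,[0,0,0],[-1.6,-1.8,38.4]],[0,[0,0,0],[-1.6,-1.8,38.4]],[0,[0,0,0],[-1.6,-1.8,38.4]]]'
python3 - <<'E'
from h import *
print(st()[2]['joint_pos'].round(1));print(togo([.466,-.155,.006],[180,0,-92.3]))
im=viewer.snapshot('top')[:,:,::-1].copy(); p=viewer.camera_params('top'); cv2.imwrite('pics/top4.png',im)
hsv=cv2.cvtColor(im,cv2.COLOR_BGR2HSV);m=np.zeros(im.shape[:2],bool);m[195:240,278:335]=1
for b in blobs(p,m&(hsv[:,:,2]<45),.012): print(b)
im=viewer.snapshot('scene')[:,:,::-1]; cv2.imwrite('pics/s4.png',cv2.resize(im[120:330,150:430],None,fx=2.5,fy=2.5))
E
```

```text
clock: 14.57
tool_pos: [0.4642, -0.1555, 0.1468]
orientation: [-180.0, -0.0, -92.1]
force: [0.2, -0.6, 0.1]
opening: 0.0439
gripper_force: 0.0
[  4.5   7.1 -28.7   0.  -54.2  -6.7]
(array([ -0.6,  -1.7, 140.8]), array([-0. , -0. ,  0.2]))
(array([303.8, 200.9]), np.int32(79), array([ 480.2, -218. ]), array([73.8, 25.9]), 73.3)
(array([296.7, 207.1]), np.int32(201), array([ 445.9, -196.9]), array([145.9,  60.9]), 83.6)
(array([313.9, 227.2]), np.int32(83), array([ 389.2, -254.8]), array([58.9, 16.9]), 83.5)
```

View pics/s4.png

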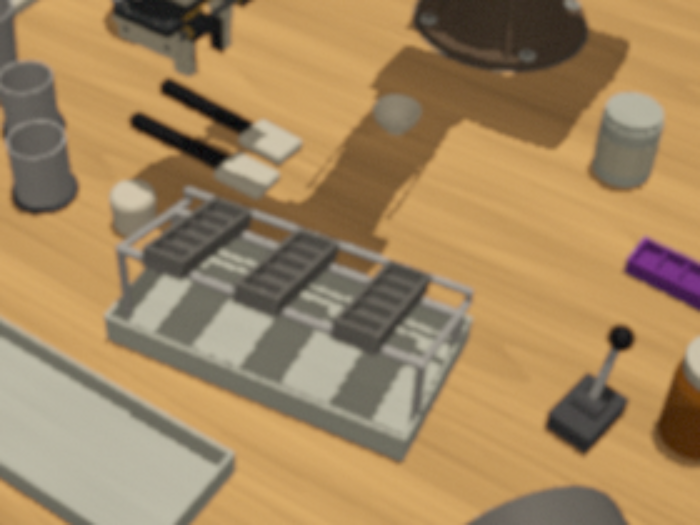

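All three moulds lie across the bars side by side, and no fourth mould is visible. Grasping spatula 1.

```bash
python3 -m pendant '[[0,[0,-0.002,0.04],[0,0,0]],[0,[0,-0.002,0.08],[0,0,0]],[0,[0,-0.002,0.12],[0,0,0]],[0,[0,-0.002,0.1405],[0,0,0]],[0,[0,-0.002,0.1405],[0,0,0]],[-1,[0,-0.002,0.1405],[0,0,0]],[-1,[0,-0.002,0.1405],[0,0,0]],[-1,[0,-0.002,0.1405],[0,0,0]],[-1,[0,-0.002,0.1405],[0,0,0]],[-1,[0,-0.002,0.1405],[0,0,0]]]'
python3 -m pendant '[[-1,[0,0,0],[0,0,0]],[-1,[0,0,0],[0,0,0]],[-1,[0,0,-0.03],[0,0,0]],[-1,[0,0,-0.07],[0,0,0]],[-1,[0,0,-0.11],[0,0,0]],[-1,[0,0,-0.15],[0,0,0]],[-1,[0,0,-0.19],[0,0,0]],[-1,[0,0,-0.23],[0,0,0]],[-1,[0,0,-0.26],[0,0,0]],[-1,[0,0,-0.26],[0,0,0]]]'
python3 -m pendant '[[-1,[0,0,0],[0,-7,0]],[-1,[0,0,0],[0,-14,0]],[-1,[0,0,0],[0,-21,0]],[-1,[0,0,0],[0,-28,0]],[-1,[0,0,0],[0,-35,0]],[-1,[0,0,0],[0,-42,0]],[-1,[0,0,0],[0,-45,0]],[-1,[0,0,0],[0,-45,0]]]'
python3 -c "
from h import *
print(st()[2]['joint_pos'].round(1))"
```

```text
clock: 15.5
tool_pos: [0.4678, -0.1555, 0.0087]
orientation: [-179.7, 0.0, -91.9]
force: [-1.3, 0.4, 7.3]
opening: 0.0195
gripper_force: 30.0
clock: 16.33
tool_pos: [0.4691, -0.1561, 0.2752]
orientation: [-179.2, -0.1, -91.9]
force: [0.9, 0.2, 0.0]
opening: 0.0192
gripper_force: 30.0
clock: 17.0
tool_pos: [0.4656, -0.1573, 0.2649]
orientation: [179.8, 45.3, -92.3]
force: [-0.8, -0.1, -1.6]
opening: 0.0193
gripper_force: 30.0
[-29.3  18.4   3.4 -39.6 -97.6  29.9]
```

```bash
python3 -m pendant '[[-1,[0,0,0],[0,-7,0]],[-1,[0,0,0],[0,-14,0]],[-1,[0,0,0],[0,-21,0]],[-1,[0,0,0],[0,-28,0]],[-1,[0,0,0],[0,-35,0]],[-1,[0,0,0],[0,-40,0]],[-1,[0,0,0],[0,-40,0]],[-1,[0,0,0],[0,-40,0]]]'
python3 - <<'E'
from h import *
o=st()[2];print(o['joint_pos'].round(1),o['orientation'].round(1),o['tool_pos'].round(3),o['opening'])
im=viewer.snapshot('scene')[:,:,::-1]; cv2.imwrite('pics/s5.png',im[40:340,60:460])
E
```

```text
clock: 17.67
tool_pos: [0.4663, -0.1555, 0.266]
orientation: [179.7, 84.8, -92.2]
force: [0.1, 0.4, -0.5]
opening: 0.0195
gripper_force: 30.0
[ -42.3   37.9    9.1  -62.8 -121.4   38.6] [179.7  84.8 -92.2] [ 0.466 -0.155  0.266] 0.019518530321212042
```

View pics/s5.png

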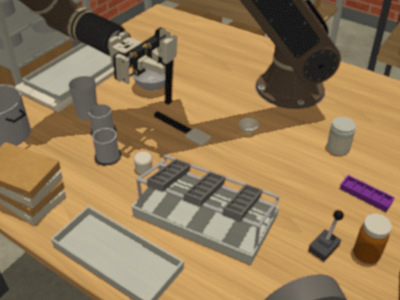

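Spatula hangs vertical, handle down. Moving above the far cup (A).

```bash
python3 -c "
from h import *
print(togo([.6165,-.273,.25],[180,85,-92.3]))"
```

```text
(array([  28. , -153.7, -110.5]), array([ 0.4, -0.3,  0.2]))
```

```bash
python3 -m pendant '[[-1,[0,-0.03,-0.02],[0,0,0]],[-1,[0,-0.06,-0.045],[0,0,0]],[-1,[0.01,-0.09,-0.065],[0,0,0]],[-1,[0.01,-0.12,-0.085],[0,0,0]],[-1,[0.01,-0.15,-0.11],[0,0,0]],[-1,[0.01,-0.1537,-0.1105],[0,0,0]],[-1,[0.01,-0.1537,-0.1105],[0,0,0]],[-1,[0.01,-0.1537,-0.1105],[0,0,0]]]'
python3 - <<'E'
from h import *
o=st()[2];print(o['joint_pos'].round(1),o['opening'],togo([.6165,-.273,.132],[180,85,-92.3]))
S=viewer.camera_params('scene');T=viewer.camera_params('top')
im=viewer.snapshot('scene')[:,:,::-1]; cv2.imwrite('pics/s6.png',im)
t=viewer.snapshot('top')[:,:,::-1]; cv2.imwrite('pics/t6.png',t)
t_,r,_=st(); e=t_+r.apply([.12,0,-.001]); print('pred end',e.round(3),proj(S,e),proj(T,e))
a=cv2.resize(im[60:210,100:300],None,fx=2,fy=2.4);b=cv2.resize(t[120:240,250:410],None,fx=2.5,fy=3)
cv2.imwrite('pics/c6.png',np.hstack([a,b]))
E
```

```text
clock: 18.38
tool_pos: [0.6163, -0.2705, 0.2692]
orientation: [-177.2, 84.7, -89.1]
force: [-1.1, -0.3, -0.1]
opening: 0.0197
gripper_force: 30.0
[ -43.4   50.9   39.1  -73.3 -128.8   20. ] 0.019701458964261176 (array([136.9,   0.4,  10.2]), array([ 0.4, -0.3,  0.3]))
pred end [ 0.616 -0.282  0.15 ] [[159.79425982 154.94678938]] [[329.56516695 156.22455179]]
```

View pics/c6.png

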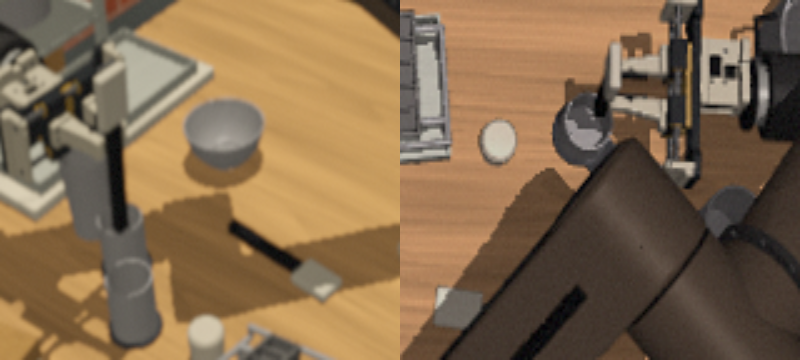

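The handle end is at scene pixel (159,155), as predicted (159.8,155), so it is over cup A. Before lowering I'll check the arm's clearance to the beaker.

```bash
python3 -c "
import cv2,numpy as np
a=cv2.imread('pics/s6.png')[0:240,0:220];b=cv2.imread('pics/t6.png')[120:330,260:450]
a=cv2.resize(a,(410,447));b=cv2.resize(b,(390,431));h=np.zeros((447,800,3),np.uint8);h[:,:410]=a;h[:431,410:]=b
cv2.imwrite('pics/c7.png',h)"
```

```text
(no output)
```

View pics/c7.png

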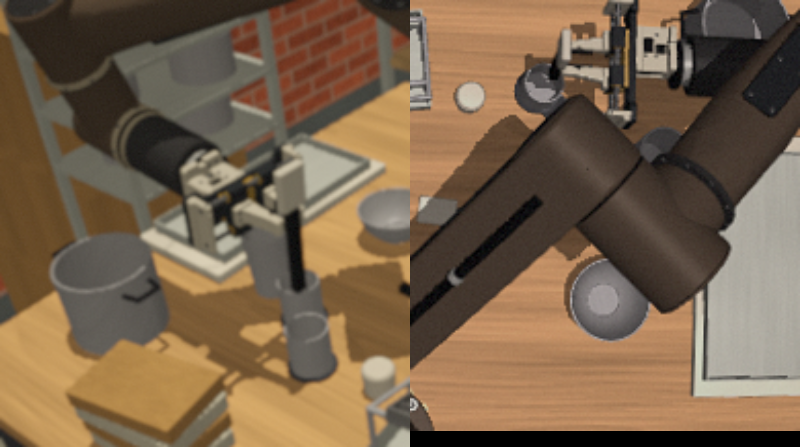

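The forearm is high, but a level wrist would come low between the beaker and the stock pot. I'll insert leaning about 23° (the limit is 42°), which raises the wrist.

```bash
cat > ins.py <<'E'
import sys
from h import *
cx,cy,L,back=map(float,sys.argv[1:5]); lean=23
g=R.from_euler('xyz',[180,90-lean,-90],degrees=True); a=g.apply([1,0,0])
E=np.array([cx,cy-.014,.014]); T=E-L*a-back*a
print('axis',a.round(3),'tcp',T.round(4)); print(togo(T,[180,90-lean,-90])); print(st()[2]['joint_pos'].round(1),st()[2]['opening'])
E
python3 ins.py .6165 -.279 .12 .11
```

```text
axis [-0.    -0.391 -0.921] tcp [ 0.6165 -0.2031  0.2257]
(array([37.2,  1.6, 70.9]), array([-1.9, 17.8, -0.3]))
[ -43.4   50.9   39.   -73.3 -128.9   20. ] 0.019159769143118625
```

```bash
python3 -m pendant '[[-1,[0,0,0.02],[0,6,0]],[-1,[0,0,0.04],[-1,12,0]],[-1,[0,0,0.06],[-1.9,17.8,0]],[-1,[0.02,0.002,0.071],[-1.9,17.8,0]],[-1,[0.037,0.002,0.071],[-1.9,17.8,0]],[-1,[0.037,0.002,0.071],[-1.9,17.8,0]],[-1,[0.037,0.002,0.071],[-1.9,17.8,0]]]'
python3 ins.py .6165 -.279 .12 0
python3 - <<'E'
from h import *
S=viewer.camera_params('scene');T=viewer.camera_params('top')
t_,r,_=st(); e=t_+r.apply([.12,0,-.001]); print('pred end',e.round(3),proj(S,e),proj(T,e))
im=viewer.snapshot('scene')[:,:,::-1].copy()
d=cv2.cvtColor(im,cv2.COLOR_BGR2HSV)[:,:,2]; u,v=proj(S,e)[0].astype(int)
print(d[v-16:v+14:2,u-12:u+13:2])
E
```

```text
clock: 19.07
tool_pos: [0.6156, -0.2036, 0.2238]
orientation: [178.8, 67.2, -91.2]
force: [0.2, -0.0, -0.6]
opening: 0.0194
gripper_force: 30.0
axis [-0.    -0.391 -0.921] tcp [ 0.6165 -0.2461  0.1245]
(array([108. ,  -1.8,  -0.8]), array([ 0.1,  0.3, -0.5]))
[ -34.5   43.    28.8  -56.5 -114.4   28.3] 0.01944369397015807
pred end [ 0.615 -0.251  0.114] [[170.32085056 169.17550694]] [[318.36735044 158.35169276]]
[[ 98 100 102 102 103  96  89  53  15  15  30 157 195]
 [ 98 100 100 101  98  94  80  27  16  16  58 183 198]
 [101 100  99 101  95  92  71  18  22  12 108 194 197]
 [103 102  98  97  94  93  53  17  18  18 144 197 198]
 [100 101  98  98  97  93  43  14  15  48 181 198 196]
 [102 101  99  98  98  85  33  16  14  85 189 193 163]
 [101 102 101  99  97  69  21  20  18  76 128 128 128]
 [101 102  99  99  99  56  19  17  22  96 128 125 127]
 [100 101  98 102  98  53  18  15  27  91 125 128 125]
 [ 96  98  98  99 103  95  54  55  86 104 121 123 124]
 [ 92  97  99 100 100 103  97  95 110 132 116 121 121]
 [ 96  99 101 100 103 101 102  97 113 129 119 117 118]
 [ 95  98  98  98 102 103 102  98 107 109 117 118 120]
 [ 92  97 100  99 100 103 102  98  90  98 119 115 116]
 [ 94  97 100 106 111 113 100  92  89  91 119 122 120]]
```

The handle's end is within about 1 px of prediction. Inserting along the handle.

```bash
python3 -m pendant '[[-1,[0.02,-0.001,0],[0,0,0]],[-1,[0.04,-0.002,0],[0,0,0]],[-1,[0.06,-0.002,0],[0,0,0]],[-1,[0.075,-0.002,0],[0,0,0]],[-1,[0.085,-0.002,0],[0,0,0]],[-1,[0.093,-0.002,0],[0,0,0]],[-1,[0.099,-0.002,0],[0,0,0]],[-1,[0.103,-0.002,0],[0,0,0]],[-1,[0.103,-0.002,0],[0,0,0]]]'
python3 ins.py .6165 -.279 .12 0
```

```text
clock: 19.87
tool_pos: [0.6178, -0.2442, 0.1288]
orientation: [179.1, 67.2, -90.9]
force: [1.1, -0.2, -2.0]
opening: 0.0191
gripper_force: 30.0
axis [-0.    -0.391 -0.921] tcp [ 0.6165 -0.2461  0.1245]
(array([ 4.8,  1.3, -0.1]), array([ 0. ,  0.2, -0.4]))
[ -36.1   50.8   30.7  -53.5 -112.2   34.6] 0.019079136987376625
```

```bash
python3 -m pendant '[[0,[0,0,0],[0,0,0]],[0,[0,0,0],[0,0,0]],[0,[0,0,0],[0,0,0]],[0,[0,0,0],[0,0,0]],[0,[0,0,-0.03],[0,0,0]],[0,[0,0,-0.07],[0,0,0]],[0,[0,0,-0.1],[0,0,0]],[0,[-0.04,0,-0.1],[0,0,0]],[0,[-0.08,0,-0.1],[0,0,0]],[0,[-0.11,0,-0.1],[0,0,0]]]'
python3 -m pendant '[[0,[-0.03,0,0],[0,0,0]],[0,[-0.03,0,0],[0,0,0]],[0,[-0.03,0,0],[0,0,0]]]'
python3 - <<'E'
from h import *
print(togo([.5,-.25,.3],[180,0,-95.5]))
s=viewer.snapshot('scene')[:,:,::-1];t=viewer.snapshot('top')[:,:,::-1]
a=cv2.resize(s[60:220,100:300],None,fx=2,fy=2.4);b=cv2.resize(t[120:248,250:410],None,fx=2.5,fy=3)
cv2.imwrite('pics/c8.png',np.hstack([a,b]))
E
```

```text
clock: 20.7
tool_pos: [0.6187, -0.2937, 0.2709]
orientation: [179.2, 67.2, -90.9]
force: [0.5, -0.9, 2.1]
opening: 0.0441
gripper_force: 0.0
clock: 20.95
tool_pos: [0.619, -0.2814, 0.3006]
orientation: [179.9, 67.0, -90.2]
force: [-0.3, 0.7, -0.4]
opening: 0.0438
gripper_force: 0.0
(array([-11.6, 119.1,  29.1]), array([ 3.2, 66.9,  4.8]))
```

View pics/c8.png

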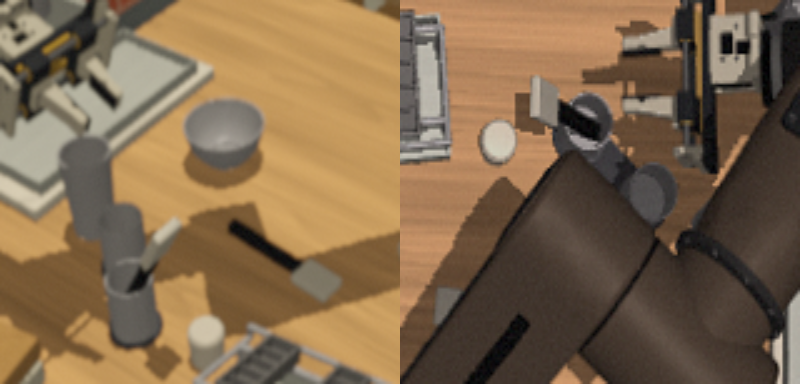

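Spatula 1 stands in cup A, leaning toward +y over its rim (head at scene crop (160,245)). The lean will be checked numerically. Moving to spatula 2.

```bash
python3 - <<'E'
from h import *
S=viewer.camera_params('scene');T=viewer.camera_params('top')
h=tri([T,S],[(307.2,153.3),(180,162)]);d=h-np.array([.6165,-.285,.015]);print(h.round(3),np.linalg.norm(d).round(3),'lean',np.degrees(np.arccos(d[2]/np.linalg.norm(d))).round(1))
print(togo([.402,-.122,.25],[180,0,-95.5]))
E
```

```text
[ 0.62  -0.205  0.162] 0.167 lean 28.5
(array([-17.1, 216.6, 165.6]), array([ 3.5, 67.1,  4.6]))
```

```bash
python3 -m pendant '[[0.6,[-0.03,0.02,0.01],[0,0,0]],[0.6,[-0.03,0.06,0.04],[0,7,0]],[0.6,[-0.025,0.1,0.06],[0.5,14,0]],[0.6,[-0.02,0.13,0.09],[1,21,1]],[0.6,[-0.017,0.165,0.12],[1.5,28,2]],[0.6,[-0.017,0.2,0.15],[2,35,3]],[0.6,[-0.017,0.2166,0.1656],[3.5,67.1,4.6]],[0.6,[-0.017,0.2166,0.1656],[3.5,67.1,4.6]],[0.6,[-0.017,0.2166,0.1656],[3.5,67.1,4.6]],[0.6,[-0.017,0.2166,0.1656],[3.5,67.1,4.6]]]'
python3 -c "
from h import *
print(togo([.402,-.122,.25],[180,0,-95.5]))"
```

```text
clock: 21.88
tool_pos: [0.4025, -0.1225, 0.2508]
orientation: [-179.9, 3.3, -95.3]
force: [0.3, -0.6, -0.6]
opening: 0.0704
gripper_force: 0.0
(array([-0.4,  0.5,  0.8]), array([-0.1,  3.3,  0.2]))
```

```bash
python3 -m pendant '[[0.6,[0,0,0.03],[0,3.3,0]],[0.6,[0,0,0.06],[0,3.3,0]],[0.6,[0,0,0.1],[0,3.3,0]],[0.6,[0,0,0.1],[0,3.3,0]],[0.6,[0,0,0.1],[0,3.3,0]]]'
python3 - <<'E'
from h import *
print(togo([.4023,-.1224,.006],[180,0,-95.5]),st()[2]['joint_pos'].round(1))
for n in('top','scene'):
    im=viewer.snapshot(n)[:,:,::-1].copy(); p=viewer.camera_params(n); cv2.imwrite(f'pics/{n}9.png',im)
    hsv=cv2.cvtColor(im,cv2.COLOR_BGR2HSV);m=np.zeros(im.shape[:2],bool)
    if n=='top': m[212:240,278:335]=1
    else: m[140:200,195:280]=1
    print(n)
    for b in blobs(p,m&(hsv[:,:,2]<45),.012): print(b)
E
```

```text
clock: 22.3
tool_pos: [0.4008, -0.1164, 0.1486]
orientation: [179.5, 0.1, -95.3]
force: [0.4, -0.6, -0.4]
opening: 0.07
gripper_force: 0.0
(array([  6.2,  -3.3, 142.6]), array([0.5, 0.1, 0.2])) [ 10.9   0.  -36.   -0.3 -54.4 -16. ]
top
(array([305. , 216.2]), np.int32(45), array([ 427.3, -221. ]), array([22. , 51.8]), 51.3)
(array([287. , 224.3]), np.int32(42), array([ 398.5, -157.4]), array([73.6, 18.2]), 66.3)
(array([312., 227.]), np.int32(100), array([ 390.3, -246.5]), array([74.6, 17. ]), 84.5)
(array([283.3, 230.2]), np.int32(35), array([ 375.7, -150.3]), array([48.8, 21.7]), 54.7)
scene
(array([231.7, 162.4]), np.int32(158), array([ 396.4, -213.2]), array([136.9,  18.1]), 85.0)
```

```bash
python3 -m pendant '[[0.6,[0.006,-0.0045,0.04],[0,0,0]],[0.6,[0.006,-0.0045,0.08],[0,0,0]],[0.6,[0.006,-0.0045,0.12],[0,0,0]],[0.6,[0.006,-0.0045,0.142],[0,0,0]],[0.6,[0.006,-0.0045,0.142],[0,0,0]],[-1,[0.006,-0.0045,0.142],[0,0,0]],[-1,[0.006,-0.0045,0.142],[0,0,0]],[-1,[0.006,-0.0045,0.142],[0,0,0]],[-1,[0.006,-0.0045,0.142],[0,0,0]],[-1,[0.006,-0.0045,0.142],[0,0,0]]]'
python3 -m pendant '[[-1,[0,0,0],[0,0,0]],[-1,[0,0,0],[0,0,0]],[-1,[0,0,-0.03],[0,0,0]],[-1,[0,0,-0.07],[0,0,0]],[-1,[0,0,-0.11],[0,0,0]],[-1,[0,0,-0.15],[0,0,0]],[-1,[0,0,-0.19],[0,0,0]],[-1,[0,0,-0.23],[0,0,0]],[-1,[0,0,-0.27],[0,0,0]],[-1,[0,0,-0.27],[0,0,0]]]'
python3 ins.py .5388 -.3695 .165 .11
```

```text
clock: 23.23
tool_pos: [0.4072, -0.1217, 0.0095]
orientation: [180.0, 0.3, -95.4]
force: [-2.5, 0.9, 11.1]
opening: 0.0456
gripper_force: 29.9
clock: 24.07
tool_pos: [0.41, -0.1237, 0.287]
orientation: [-179.4, 0.3, -95.3]
force: [2.7, -0.4, -0.1]
opening: 0.0455
gripper_force: 29.9
axis [-0.    -0.391 -0.921] tcp [ 0.5388 -0.276   0.2671]
(array([ 139.9, -142.1,   20.8]), array([ -3.7, -66.7,  -4.3]))
[  9.7  -6.3 -22.7  -0.1 -72.8 -15. ] 0.0455499602258328
```

```bash
python3 -m pendant '[[-1,[0,0,0],[0,-7,0]],[-1,[0,0,0],[0,-14,0]],[-1,[0,0,0],[0,-21,0]],[-1,[0,0,0],[-1,-28,-1]],[-1,[0,0,0],[-2,-35,-2]],[-1,[0.02,0,0],[-3.7,-66.7,-4.3]],[-1,[0.05,-0.03,0],[-3.7,-66.7,-4.3]],[-1,[0.08,-0.06,0.01],[-3.7,-66.7,-4.3]],[-1,[0.11,-0.09,0.02],[-3.7,-66.7,-4.3]],[-1,[0.14,-0.12,0.02],[-3.7,-66.7,-4.3]]]'
python3 ins.py .5388 -.3695 .165 .11
```

```text
clock: 24.9
tool_pos: [0.5089, -0.272, 0.2526]
orientation: [177.1, 67.7, -92.9]
force: [1.7, 1.4, -2.5]
opening: 0.0453
gripper_force: 29.9
axis [-0.    -0.391 -0.921] tcp [ 0.5388 -0.276   0.2671]
(array([-12.5, -29.6,  -9.4]), array([ 0.3,  0.7, -1.1]))
[ -42.2   39.9   25.3  -52.4 -120.6   32.9] 0.04528664162247816
```

```bash
python3 -m pendant '[[-1,[-0.0125,0,-0.009],[0,0,0]],[-1,[-0.0125,-0.0296,-0.009],[0,0,0]],[-1,[-0.0125,-0.0296,-0.009],[0,0,0]],[-1,[-0.0125,-0.0296,-0.009],[0,0,0]]]'
python3 ins.py .5388 -.3695 .165 0
python3 - <<'E'
from h import *
S=viewer.camera_params('scene');T=viewer.camera_params('top')
t_,r,_=st(); e=t_+r.apply([.165,0,.001]); print('pred end',e.round(3),proj(S,e),proj(T,e))
im=viewer.snapshot('scene')[:,:,::-1].copy();t=viewer.snapshot('top')[:,:,::-1]; cv2.imwrite('pics/t10.png',t)
cv2.imwrite('pics/s10.png',im)
d=cv2.cvtColor(im,cv2.COLOR_BGR2HSV)[:,:,2]; u,v=proj(S,e)[0].astype(int)
print(d[v-30:v+20:3,u-14:u+18:2])
E
```

```text
clock: 25.23
tool_pos: [0.5404, -0.2732, 0.2707]
orientation: [177.8, 67.0, -92.1]
force: [-0.1, -0.1, -0.3]
opening: 0.0456
gripper_force: 29.9
axis [-0.    -0.391 -0.921] tcp [ 0.5388 -0.319   0.1659]
(array([114.4,  -0. ,  -1.3]), array([ 0.3,  0. , -0.8]))
[ -41.1   40.4   29.8  -54.3 -121.8   28.9] 0.045633767914972916
pred end [ 0.538 -0.337  0.118] [[166.07208492 143.64573448]] [[343.70483383 181.52876725]]
[[174 154 117 100 104 135 152 157 151 123 118  94  61 131 205 206]
 [119  97 109 152 189 198 173 134 113  74  53  25  40 178 207 207]
 [115 152 196 196 166 128 120 166 173  77  17  12  99 194 203 203]
 [ 94 121 150 124 127 168 204 213 174  45  17  23 150 211 212 210]
 [ 94  84 127 168 195 200 201 198 124  19  17  58 193 210 208 207]
 [ 88  91 173 198 194 193 196 183  79  13  16 116 199 205 205 206]
 [ 86  87 174 204 200 198 198 153  33  14  28 159 201 202 202 201]
 [ 87  80 162 201 203 204 200 115  17  13  69 183 196 196 199 201]
 [ 87  83 145 199 203 205 186  77  12  16 131 201 199 198 197 196]
 [ 88  84 134 194 198 199 153  31  17  40 180 206 206 204 201 199]
 [ 89  86 115 182 186 183 132  26  40 142 197 205 203 203 205 206]
 [ 92  95  94  98  97  97  97  90 118 188 200 201 200 200 202 203]
 [ 89  93  93  95  96 100  99  98  93 122 187 193 195 199 204 204]
 [ 87  92  95  96  96  99  99 101  95 101 174 188 185 175 148 157]
 [ 89  90  94  95 102 106 100  95  92  84 104 115 113 129 174 201]
 [ 96  97 100 109 112 100  95  96  90  86  97 120 151 200 200 184]
 [ 93  97  99 101 100  98  95  93  92  86  95 129 126 150 141 108]]
```

The handle end again matches prediction. Inserting into cup B.

```bash
python3 -m pendant '[[-1,[0.02,0,0],[0,0,0]],[-1,[0.04,0,0],[0,0,0]],[-1,[0.06,0,0],[0,0,0]],[-1,[0.075,0,0],[0,0,0]],[-1,[0.088,0,0],[0,0,0]],[-1,[0.098,0,0],[0,0,0]],[-1,[0.105,0,0],[0,0,0]],[-1,[0.11,0,0],[0,0,0]],[-1,[0.11,0,0],[0,0,0]]]'
python3 ins.py .5388 -.3695 .165 0
```

```text
clock: 26.08
tool_pos: [0.5379, -0.316, 0.1697]
orientation: [177.7, 67.1, -92.1]
force: [0.3, 1.3, -1.3]
opening: 0.0453
gripper_force: 29.9
axis [-0.    -0.391 -0.921] tcp [ 0.5388 -0.319   0.1659]
(array([ 4.6, -1. , -1.3]), array([ 0.3,  0.1, -0.8]))
[ -42.7   48.4   30.7  -50.2 -118.7   36.4] 0.04530846039858568
```

```bash
python3 -m pendant '[[0.5,[0,0,0],[0,0,0]],[0.5,[0,0,0],[0,0,0]],[0.5,[0,0,0],[0,0,0]],[0.5,[0,0,0],[0,0,0]],[0.5,[0,0,-0.03],[0,0,0]],[0.5,[0,0,-0.07],[0,0,0]],[0.5,[0,0,-0.1],[0,0,0]],[0.5,[-0.04,0,-0.1],[0,0,0]],[0.5,[-0.08,0,-0.1],[0,0,0]],[0.5,[-0.11,0,-0.1],[0,0,0]]]'
python3 -m pendant '[[0,[-0.02,0,0],[0,0,0]],[-1,[-0.02,0,0],[0,0,0]],[-1,[-0.02,0,0],[0,0,0]]]'
python3 - <<'E'
from h import *
print(togo([.45,-.1,.3],[180,0,-60]),st()[2]['joint_pos'].round(1))
E
```

```text
clock: 26.92
tool_pos: [0.5401, -0.3653, 0.3118]
orientation: [177.9, 67.0, -92.0]
force: [0.5, 0.2, 1.6]
opening: 0.0657
gripper_force: 0.0
clock: 27.17
tool_pos: [0.5403, -0.3569, 0.3317]
orientation: [178.4, 66.8, -91.5]
force: [-1.1, 0.8, 0.1]
opening: 0.0512
gripper_force: 0.0
(array([-71.,  90., 249.]), array([-16.9,  65.4, -26.9])) [ -46.1   43.7   45.2  -59.3 -132.5   20.1]
```

```bash
python3 -m pendant '[[-1,[-0.02,0.01,0.03],[0,0,0]],[-1,[-0.03,0.02,0.06],[0,7,0]],[-1,[-0.04,0.04,0.1],[0,14,0]],[-1,[-0.05,0.05,0.14],[-2,21,-2]],[-1,[-0.06,0.06,0.17],[-4,28,-5]],[-1,[-0.07,0.08,0.21],[-16.9,65.4,-26.9]],[-1,[-0.071,0.09,0.249],[-16.9,65.4,-26.9]],[-1,[-0.071,0.09,0.249],[-16.9,65.4,-26.9]],[-1,[-0.071,0.09,0.249],[-16.9,65.4,-26.9]],[-1,[-0.071,0.09,0.249],[-16.9,65.4,-26.9]]]'
python3 -m pendant '[[-1,[0,0,0],[0,0,0]],[-1,[0,0,0],[0,0,0]]]'
python3 - <<'E'
from h import *
print(togo([.45,.15,.25],[180,0,-8]),st()[2]['joint_pos'].round(1))
s=viewer.snapshot('scene')[:,:,::-1];t=viewer.snapshot('top')[:,:,::-1]
cv2.imwrite('pics/s11.png',s);cv2.imwrite('pics/t11.png',t)
T=viewer.camera_params('top');S=viewer.camera_params('scene')
for n,im,p,m in(('t',t,T,(140,240,270,380)),('s',s,S,(80,230,110,260))):
    hsv=cv2.cvtColor(im,cv2.COLOR_BGR2HSV);k=np.zeros(im.shape[:2],bool);k[m[0]:m[1],m[2]:m[3]]=1
    print(n,'head');[print(b[0],b[1]) for b in blobs(p,k&(hsv[:,:,1]<45)&(hsv[:,:,2]>140),.16,20)]
    print('dark');[print(b[0],b[1]) for b in blobs(p,k&(hsv[:,:,2]<40),.1,15)]
a=cv2.resize(s[60:270,90:390],(440,308));b=cv2.resize(t[110:250,90:410],(360,308))
cv2.imwrite('pics/c11.png',np.hstack([a,b]))
E
```

```text
clock: 28.0
tool_pos: [0.4503, -0.0998, 0.2991]
orientation: [-178.3, 8.8, -64.8]
force: [-0.1, 0.4, 0.8]
opening: 0.0007
gripper_force: 0.0
clock: 28.17
tool_pos: [0.4492, -0.0982, 0.2986]
orientation: [-178.4, 9.2, -64.9]
force: [-0.5, -0.4, -0.7]
opening: 0.0005
gripper_force: 0.0
(array([-213.8, -103.7,   86.6]), array([ -6. ,   7.6, -56.9])) [  4.    0.6 -11.6  -9.3 -79.7  22.8]
t head
[350.7 181.3] 23
[376.1 195.5] 62
dark
[330.5 165.4] 497
[282.8 152.1] 21
[312.3 186.1] 219
[348.6 186. ] 61
[291.3 208.4] 629
s head
[144.5 103.4] 2086
[199.9  89.8] 23
[187.  99.] 22
[211.5 117. ] 200
[177.3 128.7] 23
[117.3 141.9] 61
[183.  155.7] 34
[209.8 210.9] 91
[253.5 215.5] 30
[235.1 224.4] 20
dark
[232.6  80.5] 49
[165.8 150.5] 36
[169.4 176.4] 45
```

```bash
python3 -m pendant '[[-1,[-0.04,-0.02,0],[0,0,-7]],[-1,[-0.08,-0.04,0.02],[-1,1,-14]],[-1,[-0.12,-0.06,0.04],[-2,2,-21]],[-1,[-0.16,-0.08,0.06],[-6,7.6,-56.9]],[-1,[-0.2138,-0.1037,0.0866],[-6,7.6,-56.9]],[-1,[-0.2138,-0.1037,0.0866],[-6,7.6,-56.9]],[-1,[-0.2138,-0.1037,0.0866],[-6,7.6,-56.9]],[-1,[-0.2138,-0.1037,0.0866],[-6,7.6,-56.9]],[-1,[-0.2138,-0.1037,0.0866],[-6,7.6,-56.9]],[-1,[-0.2138,-0.1037,0.0866],[-6,7.6,-56.9]]]'
python3 - <<'E'
from h import *
print(togo([.485,.389,.2],[180,0,-8]),st()[2]['joint_pos'].round(1))
s=viewer.snapshot('scene')[:,:,::-1];t=viewer.snapshot('top')[:,:,::-1]
cv2.imwrite('pics/s12.png',s);cv2.imwrite('pics/t12.png',t)
a=cv2.resize(s[60:270,90:390],(440,450));b=cv2.resize(t[130:230,260:400],(360,450))
cv2.imwrite('pics/c12.png',np.hstack([a,b]))
E
```

```text
clock: 29.1
tool_pos: [0.4522, 0.1472, 0.2492]
orientation: [179.9, 0.1, -8.5]
force: [0.2, -0.3, -0.6]
opening: 0.0007
gripper_force: 0.0
(array([  -3.2, -244.1,   48.9]), array([ 0.1,  0.1, -0.5])) [ 41.8   0.6 -21.4  -0.  -68.2  39.7]
```

View pics/c12.png

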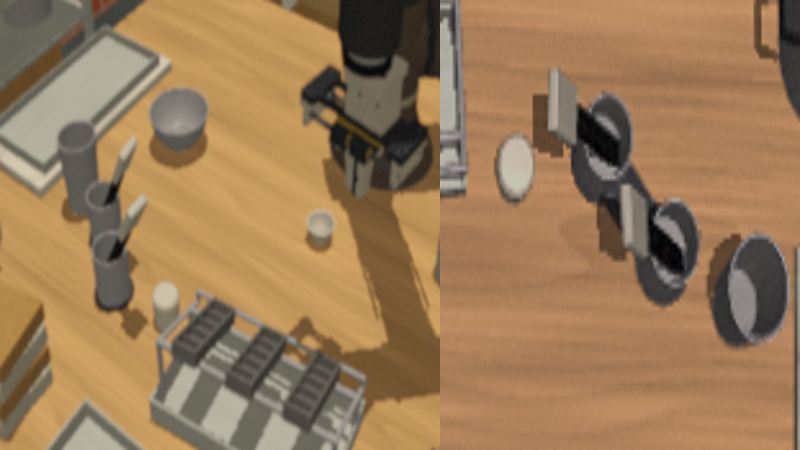

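Both spatulas stand in their cups and all three moulds lie on the rack; pot and beaker are untouched. Now the lever.

```bash
python3 -m pendant '[[-1,[-0.003,-0.04,0],[0,0,0]],[-1,[-0.003,-0.08,0],[0,0,0]],[-1,[-0.003,-0.12,0],[0,0,0]],[-1,[-0.003,-0.16,0.01],[0,0,0]],[-1,[-0.003,-0.2,0.02],[0,0,0]],[-1,[-0.003,-0.244,0.049],[0,0,0]],[-1,[-0.003,-0.244,0.049],[0,0,0]],[-1,[-0.003,-0.244,0.08],[0,0,0]],[-1,[-0.003,-0.244,0.11],[0,0,0]],[-1,[-0.003,-0.244,0.11],[0,0,0]]]'
python3 - <<'E'
from h import *
print(togo([.487,.389,.08],[180,0,-8]),st()[2]['joint_pos'].round(1))
S=viewer.camera_params('scene');s=viewer.snapshot('scene')[:,:,::-1].copy()
hsv=cv2.cvtColor(s,cv2.COLOR_BGR2HSV);k=np.zeros(s.shape[:2],bool);k[240:310,360:420]=1
for b in blobs(S,k&(hsv[:,:,2]<35),.092,15): print(b)
E
```

```text
clock: 30.03
tool_pos: [0.4823, 0.3863, 0.1337]
orientation: [179.6, 0.3, -8.6]
force: [-1.5, -1.4, -0.6]
opening: 0.0002
gripper_force: 0.0
(array([ 4.6, -3.8, 53.6]), array([ 0.4,  0.3, -0.6])) [ 56.7  19.7 -13.4  -0.1 -57.5  24.8]
(array([398., 255.]), np.int32(45), array([537.4, 381.8]), array([22.7, 14. ]), 22.9)
```

```bash
python3 -m pendant '[[-1,[0.002,-0.004,0.03],[0,0,0]],[-1,[0.002,-0.004,0.053],[0,0,0]],[-1,[0.002,-0.004,0.053],[0,0,0]],[-1,[0.015,-0.004,0.053],[0,0,0]],[-1,[0.03,-0.004,0.053],[0,0,0]],[-1,[0.045,-0.004,0.053],[0,0,0]],[-1,[0.06,-0.004,0.053],[0,0,0]],[-1,[0.072,-0.004,0.053],[0,0,0]],[-1,[0.084,-0.004,0.053],[0,0,0]],[-1,[0.096,-0.004,0.053],[0,0,0]]]'
python3 -m pendant '[[-1,[0.004,0,0],[0,0,0]],[-1,[0.008,0,0],[0,0,0]],[-1,[0.012,0,0],[0,0,0]],[-1,[0.012,0,0],[0,0,0]]]'
python3 - <<'E'
from h import *
for n,r in(('scene',(230,310,350,430)),('top',(150,190,115,165))):
    p=viewer.camera_params(n);s=viewer.snapshot(n)[:,:,::-1].copy()
    hsv=cv2.cvtColor(s,cv2.COLOR_BGR2HSV);k=np.zeros(s.shape[:2],bool);k[r[0]:r[1],r[2]:r[3]]=1
    for b in blobs(p,k&(hsv[:,:,2]<35),.092,15): print(n,b)
E
```

```text
clock: 30.92
tool_pos: [0.5813, 0.3798, 0.0882]
orientation: [-179.9, -0.1, -8.3]
force: [-1.0, 0.1, -0.9]
opening: 0.0005
gripper_force: 0.6
clock: 31.25
tool_pos: [0.5865, 0.3787, 0.0871]
orientation: [179.9, 0.4, -8.3]
force: [-24.0, 4.7, 12.6]
opening: 0.0007
gripper_force: 12.2
scene (array([377.5, 237.2]), np.int32(26), array([511., 314.]), array([35.8,  8.8]), 86.6)
scene (array([379. , 249.7]), np.int32(83), array([545.9, 337.5]), array([31.4, 23.6]), 80.3)
scene (array([421.4, 253.6]), np.int32(162), array([504.9, 425.7]), array([32.9, 62.9]), 64.3)
scene (array([394.2, 258.9]), np.int32(113), array([552.3, 378.1]), array([31.1, 28.7]), 3.1)
scene (array([381.8, 272.7]), np.int32(74), array([599.8, 369.3]), array([49.7, 17.9]), 3.8)
top (array([127.5, 158.5]), np.int32(351), array([596.6, 391.6]), array([65.9, 96.1]), 7.3)
top (array([136.7, 172.4]), np.int32(60), array([546.6, 366.4]), array([62.1, 37. ]), 76.4)
```

The lever is at its stop (24 N). Backing off and checking.

```bash
python3 -m pendant '[[-1,[-0.03,0,0],[0,0,0]],[-1,[-0.06,0,0],[0,0,0]],[-1,[-0.09,0,0],[0,0,0]],[-1,[-0.1,0,-0.03],[0,0,0]],[-1,[-0.1,0.03,-0.07],[0,0,0]],[-1,[-0.1,0.06,-0.1],[0,0,0]],[-1,[-0.1,0.1,-0.14],[0,0,0]],[-1,[-0.1,0.14,-0.17],[0,0,0]],[-1,[-0.1,0.17,-0.17],[0,0,0]],[-1,[-0.1,0.17,-0.17],[0,0,0]]]'
python3 -m pendant '[[-1,[0,0,0],[0,0,0]],[-1,[0,0,0],[0,0,0]],[-1,[0,0,0],[0,0,0]]]'
python3 - <<'E'
from h import *
for n,r in(('scene',(240,310,365,420)),('top',(150,190,115,165))):
    p=viewer.camera_params(n);s=viewer.snapshot(n)[:,:,::-1].copy()
    hsv=cv2.cvtColor(s,cv2.COLOR_BGR2HSV);k=np.zeros(s.shape[:2],bool);k[r[0]:r[1],r[2]:r[3]]=1
    for b in blobs(p,k&(hsv[:,:,2]<35),.092,15): print(n,b)
    if n=='scene':
        print('proj on/.85/off',[proj(p,[.5385+d*.99,.381-d*.14,z]).round(1).tolist() for d,z in((.077,.092),(.066,.097),(0,.092))])
        v=hsv[250:290,372:402,2];print(v[::2,::2])
        k=np.zeros(s.shape[:2],bool);k[180:300,150:345]=1
    else:
        k=np.zeros(s.shape[:2],bool);k[120:190,170:275]=1
    print('moulds',[ (b[0].tolist(),int(b[1])) for b in blobs(p,k&(hsv[:,:,2]<105)&(hsv[:,:,1]<60),.1,80)])
E
```

```text
clock: 32.18
tool_pos: [0.468, 0.2219, 0.2607]
orientation: [-179.8, -0.2, -8.2]
force: [-0.3, -0.6, -0.4]
opening: 0.0007
gripper_force: 0.0
clock: 32.43
tool_pos: [0.4681, 0.2247, 0.2568]
orientation: [-180.0, -0.0, -8.2]
force: [0.1, 1.0, -1.0]
opening: 0.0006
gripper_force: 0.0
scene (array([381.1, 273.7]), np.int32(50), array([608.9, 370.8]), array([20. , 18.7]), 33.3)
proj on/.85/off [[[379.9, 275.1]], [[382.9, 270.8]], [[397.5, 255.5]]]
[[120 122 119 116 116 115 116 113 115 112 109 112 111 114 117]
 [122 120 120 121 122 118 116 118 116 115 113 112 112 109 110]
 [123 124 123 120 118 122 122 119 118 117 116 113 112 113 111]
 [117 121 124 125 123 121 122 122 121 120 117 136 146 145 157]
 [117 115 118 124 142 137 123 122 149 185 188 196 197 196 196]
 [126 147 173 180 192 190 185 189 198 203 202 204 204 202 197]
 [166 188 193 194 196 197 198 200 203 205 205 203 201 202 204]
 [192 189 187 189 192 193 196 196 197 198 201 205 204 203 202]
 [195 193 192 190 181 183 190 192 193 195 197 197 201 204 205]
 [196 196 187 141  94 104 151 182 190 190 191 195 195 197 200]
 [194 194 140  40  33 
[... 224 characters left out ...]
 189]
 [200 182 109  53  38  54  80  78  69  72  74  73  75 109 158]
 [181 113  72  64  65  79  92  90  74  71  71  74  77  71 105]
 [113  71  74  67  56  56  81  84  77  76  62  72  74  64 132]
 [ 70  73  76  74  61  43  57  63  68  62  67  73  63  68 160]
 [ 67  74  75  59  40  49  66  57  56  66  73  69  52 120 179]
 [ 46  63  59  37  42  64  76  69  70  73  66  49 123 183 187]]
moulds [([166.9, 191.8], 505), ([224.3, 218.3], 854), ([263.8, 229.4], 766), ([307.4, 243.9], 986)]
top (array([140.9, 165. ]), np.int32(27), array([578.6, 348.7]), array([17.3, 17.5]), 1.5)
top (array([158.2, 183.2]), np.int32(138), array([517., 287.]), array([ 46.6, 100.3]), 44.6)
moulds [([213.1, 152.9], 2381)]
```

```bash
python3 - <<'E'
from h import *
a=cv2.imread('pics/s12.png').astype(int);b=viewer.snapshot('scene')[:,:,::-1].astype(int)
d=np.abs(a-b).max(2)>60
n=[d[185:275,195:325].sum(),d[80:215,110:200].sum()]
print('changed px: rack, cups/beaker',n, st()[2]['force'].round(1))
if max(n)<60: print(workorder.close_job())
E
```

```text
changed px: rack, cups/beaker [np.int64(269), np.int64(0)] [-0.4  0.2 -0.1]
```

```bash
python3 - <<'E'
from h import *
p=viewer.camera_params('scene')
for im in (cv2.imread('pics/s12.png'),viewer.snapshot('scene')[:,:,::-1].copy()):
    g=cv2.cvtColor(im,cv2.COLOR_BGR2HSV);k=np.zeros(im.shape[:2],bool);k[185:275,195:345]=1
    print([(b[0].tolist(),int(b[1])) for b in blobs(p,k&(g[:,:,2]<90)&(g[:,:,1]<60),.1,80)])
a=cv2.imread('pics/s12.png').astype(int);b=im.astype(int);d=np.abs(a-b).max(2)>60
ys,xs=np.where(d[185:275,195:325]);print(xs.min()+195,xs.max()+195,ys.min()+185,ys.max()+185)
cv2.imwrite('pics/c13.png',im)
E
```

```text
[([227.6, 215.7], 542), ([263.6, 229.3], 542), ([302.3, 237.8], 318), ([300.7, 250.6], 240)]
[([227.6, 215.7], 513), ([263.6, 229.4], 506), ([302.0, 243.2], 537)]
285 324 208 267
```

The moulds have not moved: the changed pixels are the arm's shadow and the blob centres are identical. Handing in.

```bash
python3 -c "
from h import *
print(workorder.close_job())"
```

```text
the job is handed in; nothing more can be done
None
```

I handed the job in with all three moulds across both rack bars, a spatula standing handle-down in each cup, and the lever pushed to its stop (about 0.95 rad by camera); no verdict came back.

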